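# Pack the changeover set into its tilted kit tray

## Task

Pack the changeover set into the tilted kit tray so that every part lies fully home on its floor: the slotted strut along the lower wall (the one nearest the robot), the aluminium bracket in the left half with its flange over the strut, and the white nest block in the right half with its step over the bracket's toe. The tray may stand a little left or right on its sloping plate and the fit is tight: feel for its walls, push the strut flush to the lower wall along its whole length before anything goes over it, and shove the bracket to the left wall before the block goes in. Leave the other things on the bench where they are.

Things in the scene. Friction and masses are not known exactly. Their poses are not given: they have to be found in the camera images.
- slope: Fixed steel plate sloping 25 degrees to the robot on a low stand; it carries the kit tray, up against a lip at its lower edge. Origin: over the plate's middle at the level of the tray's inner floor, 65 mm above the bench. x runs up the slope away from the robot, y across to the left, z is the floor's normal (leaning to the robot).
- tray_mid (a point): Same point as the slope's origin. Magnets hold the tray with its inner floor at slope z = 0, square to the slope's axes, but its middle is up to 12 mm left or right of this point and that is not reported: look or feel. Open grey steel tray, inside 113 mm in x (lower wall's inner face x = -56.5, upper +56.5) by 202 mm in y; walls 4 mm thick, 30 high.
- strut_row (a point): Point at slope x -41.5, y 0, z 0 mm. When home the strut lies flat on the tray floor along the lower wall, lengthwise in slope y: its origin at this x and z, with 3 mm of end play to the tray's left and right walls.
- part_row (a point): Point at slope x 15, y 0, z 0 mm. Bracket and nest have their origins at this x (1.5 mm play each way between strut and upper wall) and z when home, axes along the slope's. In y: the bracket's foot touches the tray's left wall (origin 52 mm from it); the nest is then 100 to 102 mm right of the bracket, against the right wall. Flange and step have 2 mm of air below.
- strut: Loose square bar of slotted aluminium profile, 30 by 30 mm, 196 mm long, about 170 g, on the bench in front of the tray. Origin: centre of its underside; y along its length, z up.
- bracket: Loose aluminium Z-bracket, about 460 g. Origin: centre of the foot's underside, z up; mm. Foot x -40..40, y -52..52, 10 thick, lower edges bevelled 2. Web x -40..-30, y -34..52, up to 42. Flange at the web's top, x -66..-30, y -34..52, height 32..42. The toe is the foot's bare strip y -52..-34.
- bracket_grip (a point): Middle of the bracket's gusset, the place to grip: bracket x 0, y 9, height 45 mm. The gusset is an upright plate 12 mm thick (y 3..15), x -30..26, height 10 to 62 mm, square to the foot.
- nest: Loose white plastic nest block, about 340 g. Origin: centre of its body's underside, z up; mm. Body x -40..40, y -48..48, 24 high, lower edges bevelled 2. A step juts out on the +y side: y 48..62.5, x -40..40, height 12..24.
- nest_grip (a point): Middle of the nest block's upright tongue, the place to grip: nest x 0, y 5, height 50 mm. The tongue is 24 mm thick (y -7..17), x -20..20, height 24 to 68 mm.
- sensor: Bystander: black sensor on a 160 mm offcut of profile, 60 mm tall, loose beyond the tray on the right. Origin under its centre.
- locator: Bystander: white round locator pin on a 52 mm flange, 56 mm tall, loose beyond the tray on the left. Origin under its centre.
- screwdriver: Bystander: screwdriver lying near the robot on the right. Origin under its centre.
Mind the look-alikes: they are no part of the job. What is shaped like the bracket but yellow is not meant.

How it is judged:
By the outcome, as a careful person would: the job done as asked, in the order asked, and still so for the second after the job is handed in, with the robot touching nothing.
It also fails if it takes over 72 s, if anything falls off the work surface, if the arm or the gripper's body presses on something with over 40 N, if the wrist force passes 120 N, or if a joint passes its speed limit or range.

## Robot

A 6-joint arm with a two-finger parallel gripper is mounted at the origin on the work surface. World frame = base frame: x ahead of the robot, y to its left, z up, the work surface at z = 0. Lengths are in m, angles in rad, forces in N, time in s.
With the tool pointing down it reaches from about 0.35 to 0.875 m from the base axis. Payload 4.2 kg.
Tool frame: the origin (TCP) lies between the finger pads; the fingertips stand 17 mm ahead of it and the grasp point (between the pads) lies 2 mm behind it; z points along the fingers, y is the direction in which the jaws open and shut (so a half turn about z gives the same grasp; the last joint's range is limited). The gripper opens to 85 mm and grips with 20 to 120 N. Pads are 22 mm wide; open, the fingers measure 114 mm over their backs; the gripper's body (76 mm by 85 mm) begins 54 mm behind the grasp point. The pads swing forward as they close: fully open they stand 13 mm farther back than shut.
Start: joints at [-0.95, 0.385, 0.008, 0, -1.194, -0.259], TCP at [0.221, -0.585, 0.248] pointing down, gripper open.
Joint ranges: [-3.14, 3.14], [-1.21, 2.06], [-1.07, 1.41], [-3.16, 2.05], [-2.99, -0.16], [-3.1, 3.1]. Speed limits (rad/s): [2.79, 2.79, 3.14, 3.14, 3.14, 3.14].

## Interface

Orientations are given as a unit quaternion [x, y, z, w].
In Python, from rig import manip gives the robot as it stands.
- The arm moves only by the shell command python3 -m crank 'ROWS' [FORCE]. ROWS is a JSON object of lists of equal length, an entry for each row: "turn": the turn, a rotation vector about the tool's x, y, z in rad, a list of three; "linear": the shift along the tool's x, y, z in cm, a list of three; "grip": the opening, from -1 (shut) to 1 (fully open). In form: {"turn": [[rx, ry, rz], ...], "linear": [[tx, ty, tz], ...], "grip": [grip, ...]}. A call has 1 to 8 rows; each row is the pose to reach, as a shift and turn from the pose commanded when the call began, along the tool's axes at that moment; what a row does not reach only later rows make up. A row lasts 1/8 s, in which the tool goes at most 62.5 mm and 10.7 degrees, less where a joint would pass 70% of its speed; a pose out of reach is approached as far as the arm can. A call with a gripper value outside its range is refused whole. The fingers move at their own pace and stop on an object; FORCE is the grip in N (left out, the last holds). Time passes only in rows, so rows that repeat a pose let the fingers close. It gives the time, the measured TCP pose, the force and the opening at its end, in the units of the state.
- manip.get_obs(): the state, without advancing time (a new reading comes with each control period).
- manip.capture(name): name is "side" or "top"; returns a dict with "img" (420x560x3 uint8, red, green, blue), "fx", "fy", "cx", "cy" (pixels), "k1" (the pictures are not rectified: a ray, as slopes to the right and down, at radius r is drawn at 1 + k1 r^2 times it, then the intrinsics apply), "extrinsics" (4x4, takes a point from camera to world coordinates). Camera axes: x right, y down, z forward; pixel columns grow to the right and rows downward; lengths in m; the calibration is good to about 2 mm. A picture is of the moment at which its call begins. There is no depth.
- manip.close_job(): hands the job in, once; it reports no verdict.
Trained networks look in a picture, given as the dict that the camera call returned (one of the last four; its "shot" number tells which), for a name from the list of things; names that differ only in an ending like _2 or _b are one class to them, and where a whole thing is asked for, a point or a joint stands for the part that bears it (a point fixed in the world has none). Each returns a list of dicts, best first, with "confidence" (0 to 1); they miss things now and then, are a little off and sometimes report something else, mostly with a low value. They report only what shows in the picture. A call takes as long as a camera call. They do not tell look-alikes from the thing itself.
- manip.spot_in(thing, picture): "position" ([column, row] in pixels, amid what is visible of it).
- manip.pinpoint(thing, picture): "position" ([column, row] in pixels: a listed point, or the origin of a listed thing).
The state is a dict: "time": time; "qpos": joint angles; "qvel": joint speeds; "joint_efforts": joint torques, N m; "ee_pos": TCP position; "orientation": TCP orientation; "contact_force": force on the tool from outside, world axes, zero at the start; "moment": the same for the moment, N m; "gripper_width": opening from 0.0 (shut) to 1.0 (fully open).
Only numpy, scipy, OpenCV 4.12 (cv2) and the standard library are available. Lean on these libraries where they do the work, as an engineer would, in place of code of your own. Each camera call takes 0.05 s, during which the arm holds its last target.

## Working session

There is one attempt and no reset: what is moved stays moved. The work goes in short steps, Python scripts to look and compute and a shell command to move; the robot and the scene stay as the last step left them, time stands still between calls to the robot, and variables do not carry over. Pictures are saved under pics/ and viewed, and the job is handed in when it is done.

```bash
ls; mkdir -p pics
cat > h.py <<'E'
import numpy as np, cv2, json
from scipy.spatial.transform import Rotation as R
from rig import manip
def shot(name, fn=None):
    c=manip.capture(name)
    if fn: cv2.imwrite('pics/'+fn, c['img'][:,:,::-1])
    return c
def ray(c,px):
    K=np.array([[c['fx'],0,c['cx']],[0,c['fy'],c['cy']],[0,0,1.]])
    xd=(px[0]-c['cx'])/c['fx']; yd=(px[1]-c['cy'])/c['fy']
    x,y=xd,yd
    for _ in range(50):
        f=1+c['k1']*(x*x+y*y); x,y=xd/f,yd/f
    T=np.array(c['extrinsics']); d=T[:3,:3]@np.array([x,y,1]); return T[:3,3],d/np.linalg.norm(d)
def proj(c,P):
    T=np.linalg.inv(np.array(c['extrinsics'])); p=T[:3,:3]@np.array(P)+T[:3,3]
    x,y=p[0]/p[2],p[1]/p[2]; f=1+c['k1']*(x*x+y*y)
    return np.array([c['fx']*x*f+c['cx'],c['fy']*y*f+c['cy']])
def tri(obs):
    A=np.zeros((3,3));b=np.zeros(3)
    for c,px in obs:
        o,d=ray(c,px);M=np.eye(3)-np.outer(d,d);A+=M;b+=M@o
    P=np.linalg.solve(A,b)
    return P,[np.round(proj(c,P)-px,1) for c,px in obs]
def atz(c,px,z):
    o,d=ray(c,px); return o+d*(z-o[2])/d[2]
E
python3 - <<'E'
from h import *
o=manip.get_obs(); print(o)
a=shot('side','s0.png'); b=shot('top','t0.png')
for c in(a,b): print({k:v for k,v in c.items() if k!='img'})
for n in ['slope','tray_mid','strut_row','part_row','strut','bracket','bracket_grip','nest','nest_grip','sensor','locator','screwdriver']:
    for l,c in(('side',a),('top',b)):
        try:
            print(n,l,[(np.round(r['position'],1).tolist(),round(r['confidence'],2)) for r in manip.pinpoint(n,c)],'spot',[(np.round(r['position'],1).tolist(),round(r['confidence'],2)) for r in manip.spot_in(n,c)])
        except Exception as e: print(n,l,e)
print(manip.get_obs()['time'])
E
```

```text
pics
{'time': 0.0, 'qpos': array([-9.50411612e-01,  3.85604780e-01,  6.65945940e-03, -4.90953931e-04,
       -1.19399261e+00, -2.58559065e-01]), 'qvel': array([-2.15000489e-04,  5.61466316e-05, -2.26425067e-03,  3.13821682e-04,
        4.94552635e-04, -1.31000763e-03]), 'joint_efforts': array([-2.27294486e-04, -3.92289305e+01,  1.88410181e+01,  4.18621615e+00,
       -4.53424640e-03, -1.15687428e-05]), 'ee_pos': array([ 0.22105107, -0.58404085,  0.24720678]), 'orientation': array([-1.79838378e-01,  9.83695562e-01,  1.06612217e-03, -2.49106199e-04]), 'contact_force': array([-0.04763291,  0.20851268, -0.02875221]), 'moment': array([-0.02186762,  0.01071247, -0.00913462]), 'gripper_width': 1.002614290782966}
{'fx': 490.95511151332227, 'fy': 490.95511151332227, 'cx': 284.99597886085155, 'cy': 214.32752181184983, 'k1': -0.09905097482223285, 'extrinsics': array([[-0.8644807 , -0.27538749,  0.42051737, -0.069496  ],
       [-0.50265382,  0.47942653, -0.71936732,  0.86924656],
       [-0.00350242, -0.83325382, -0.55287955,  0.78477109],
       [ 0.        ,  0.        ,  0.        ,  1.     
[... 2095 characters left out ...]
[146.6, 184.4], 0.79)] spot [([145.2, 187.0], 0.66), ([368.9, 268.5], 0.21)]
nest_grip side [([153.7, 298.1], 0.86), ([319.0, 185.7], 0.38)] spot [([159.1, 309.8], 0.71)]
nest_grip top [([142.3, 183.5], 0.66)] spot [([142.7, 186.6], 0.67)]
sensor side [([260.9, 172.8], 0.59)] spot [([263.3, 170.8], 0.55)]
sensor top [([354.0, 139.0], 0.68)] spot [([353.8, 132.2], 0.85), ([143.0, 186.7], 0.26)]
locator side [([98.0, 309.1], 0.73)] spot [([93.6, 305.0], 0.71)]
locator top [([130.9, 145.5], 0.79)] spot [([131.1, 145.4], 0.51)]
screwdriver side [([391.2, 205.9], 0.65), ([288.8, 251.0], 0.21)] spot [([380.1, 195.9], 0.73)]
screwdriver top [([361.8, 279.9], 0.85)] spot [([368.3, 263.2], 0.76)]
2.5
```

View pictures.

Run:
```python
import cv2
for n,(x0,y0,x1,y1) in {'t0':(100,100,500,310),'s0':(60,110,460,370)}.items():
    i=cv2.imread(f'pics/{n}.png'); i=i[y0:y1,x0:x1]; cv2.imwrite(f'pics/{n}z.png',cv2.resize(i,None,fx=2,fy=2,interpolation=cv2.INTER_CUBIC))
```

```text
(no output)
```

View pics/t0z.png

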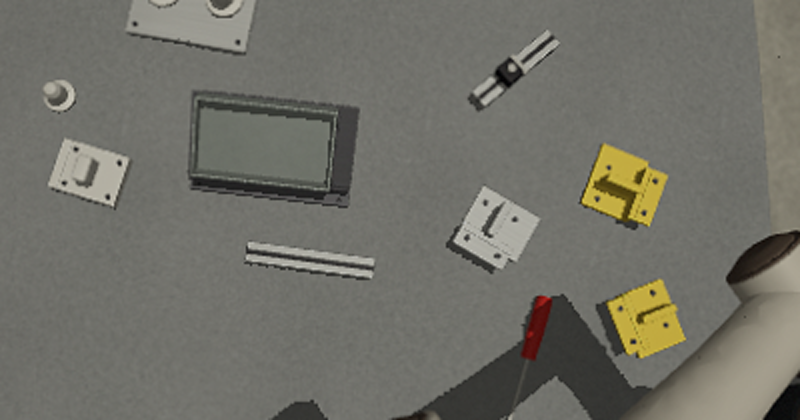

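View pics/s0z.png

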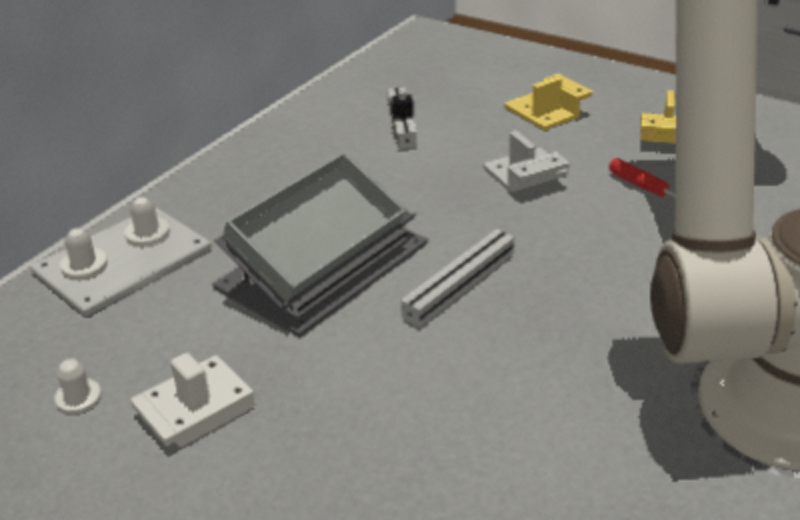

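Run:
```python
import cv2
for n,(x0,y0,x1,y1) in {'t0':(185,140,285,210),'s0':(160,180,280,280)}.items():
    i=cv2.imread(f'pics/{n}.png'); i=i[y0:y1,x0:x1]; cv2.imwrite(f'pics/{n}tray.png',cv2.resize(i,None,fx=6 if n=='s0' else 8,fy=6 if n=='s0' else 8,interpolation=cv2.INTER_CUBIC))
```

```text
(no output)
```

View pics/t0tray.png

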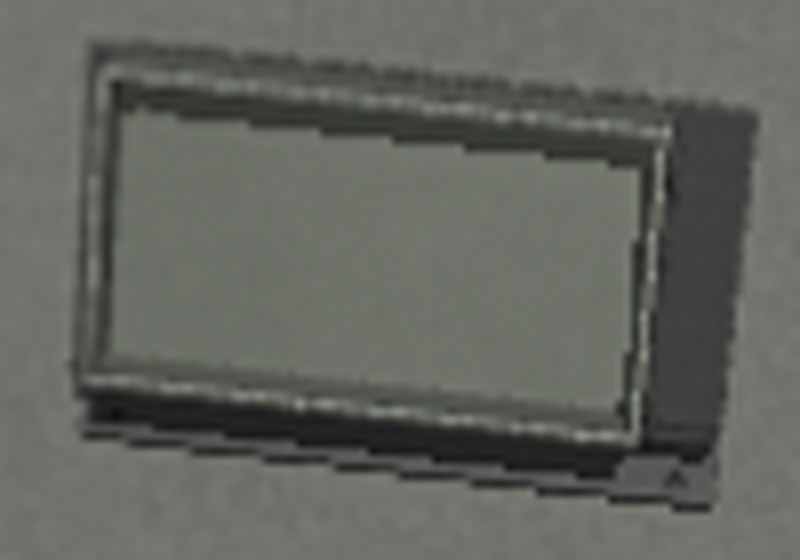

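View pics/s0tray.png

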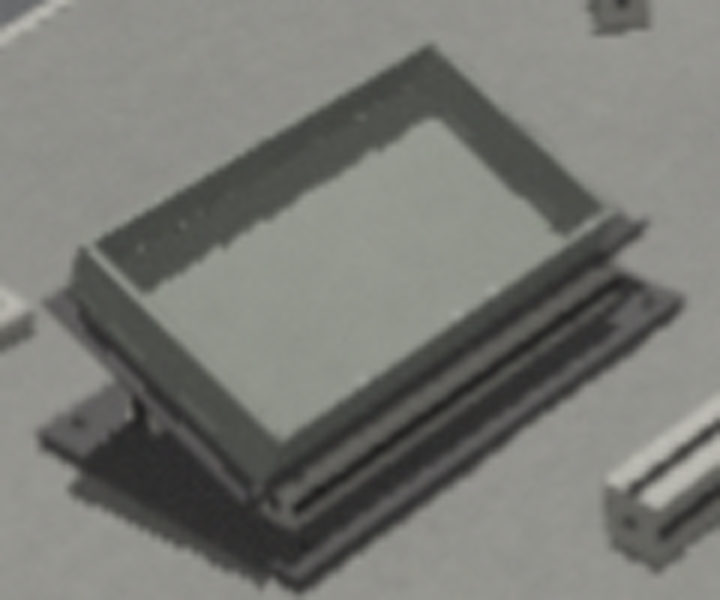

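```bash
cat > cams.py <<'E'
from h import *
import pickle
def cams():
    return pickle.load(open('cams.pkl','rb'))
E
python3 - <<'E'
from h import *; import pickle
from scipy.optimize import least_squares
a=manip.capture('side'); b=manip.capture('top')
for c in(a,b): c.pop('img')
pickle.dump((a,b),open('cams.pkl','wb'))
th=np.radians(25)
def slopeR(yaw):
    # x up slope away, z normal leaning to robot
    return R.from_euler('z',yaw).as_matrix()@np.array([[np.cos(th),0,-np.sin(th)],[0,1,0],[np.sin(th),0,np.cos(th)]])
def T8(u,v): return ((u+.5)/8-.5+185,(v+.5)/8-.5+140)
def S6(u,v): return ((u+.5)/6-.5+160,(v+.5)/6-.5+180)
o=[]
for (u,v),(x,y) in {(105,65):(60.5,105),(668,122):(60.5,-105),(637,443):(-60.5,-105),(80,385):(-60.5,105),(117,80):(56.5,101),(655,138):(56.5,-101),(627,430):(-56.5,-101),(95,375):(-56.5,101)}.items():
    o.append((b,T8(u,v),(x,y,30)))
o+=[(a,S6(430,43),(60.5,-105,30)),(a,S6(95,246),(56.5,101,30)),(a,S6(285,437),(-56.5,101,30)),(a,S6(605,208),(-56.5,-101,30)),(a,S6(432,118),(56.5,-101,0))]
def res(p,sel=o):
    Rm=slopeR(p[2]); t=np.array([p[0],p[1],p[3]])
    return np.concatenate([proj(c,t+Rm@(np.array(m)/1000))-px for c,px,m in sel])
for nm,sel in(('all',o),('top',o[:8]),('side',o[8:])):
    f=lambda p:res(np.r_[p,0.065],sel)
    s=least_squares(f,[.45,.05,-.1],loss='soft_l1'); print(nm,np.round(s.x*1000,1),np.round(f(s.x).reshape(-1,2),1).tolist())
s=least_squares(res,[.45,.05,-.1,.065],loss='soft_l1'); print(np.round(s.x*1000,1))
for n,s,t in (('bracket',(329.7,169.3),(350,211.9)),('bracket_grip',(320.9,183.7),(348.5,207.5)),('bracket',(321.7,197.6),(350,211.9)),('nest',(161.7,312.2),(146.6,184.4)),('nest_grip',(153.7,298.1),(142.3,183.5)),('strut',(292,250),(256.3,233))):
    P,e=tri([(a,s),(b,t)]); print(n,np.round(P*1000,1),[x.tolist() for x in e])
E
python3 - <<'E'
import cv2
i=[cv2.imread('pics/t0.png'),cv2.imread('pics/s0.png')]
def z(k,x,y,w,h,s): return cv2.resize(i[k][y:y+h,x:x+w],None,fx=s,fy=s,interpolation=cv2.INTER_CUBIC)
import numpy as np
cv2.imwrite('pics/br.png',np.hstack([z(0,320,185,55,55,7),z(1,295,170,55,55,7)]))
cv2.imwrite('pics/ne.png',np.hstack([z(0,120,165,50,50,8),z(1,120,280,70,60,6)[:400]]) if 0 else np.hstack([z(0,120,165,50,60,6),z(1,120,280,70,60,6)]))
cv2.imwrite('pics/st.png',np.vstack([z(0,215,215,80,30,8),z(1,250,220,80,60,8)]))
E
```

```text
all [ 608.5   59.1 -127.1] [[-1.1, 0.4], [0.3, 1.1], [0.2, 0.6], [0.3, 0.2], [-1.3, 0.0], [0.4, 0.3], [0.2, 0.8], [-0.2, 0.3], [-0.2, -1.8], [-0.6, -0.6], [-0.7, -1.2], [0.3, -0.4], [-3.3, -5.6]]
top [ 609.8   59.  -124.8] [[-1.0, 0.0], [0.3, 0.5], [0.3, 0.1], [0.4, -0.2], [-1.3, -0.4], [0.4, -0.3], [0.3, 0.3], [-0.1, -0.1]]
side [ 603.8   62.6 -130.2] [[0.6, -0.8], [-0.1, 0.6], [-0.2, 0.1], [1.1, 0.8], [-2.5, -4.6]]
[ 609.8   58.5 -128.3   60.3]
bracket [ 464.6 -288.6  100.9] [[-2.8, -0.2], [1.2, 2.6]]
bracket_grip [ 488.1 -293.4   42.8] [[-1.1, -0.1], [0.5, 1.0]]
bracket [ 484.  -305.9  -12.2] [[0.4, 0.0], [-0.2, -0.4]]
nest [572.4 334.    3.4] [[-3.2, -0.6], [1.3, 1.9]]
nest_grip [574.  338.2  47.2] [[-0.1, -0.0], [0.1, 0.1]]
strut [421.   -8.    7.2] [[0.6, 0.1], [-0.2, -0.5]]
```

View pics/br.png

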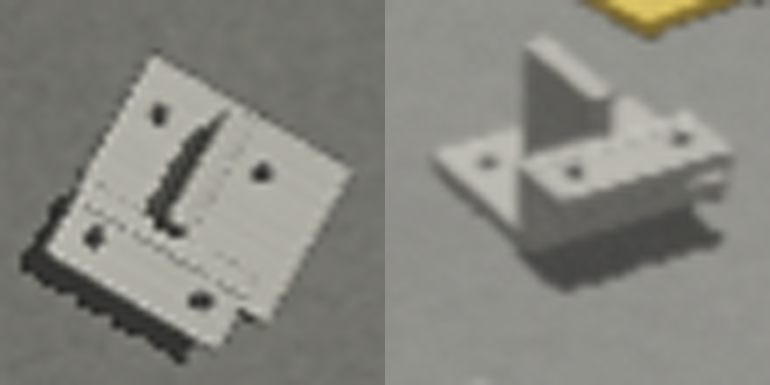

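View pics/ne.png

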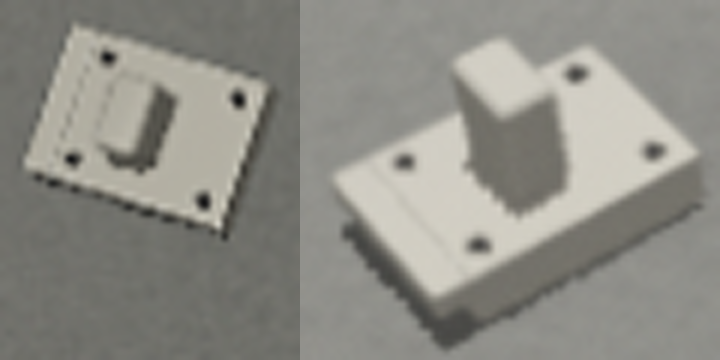

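View pics/st.png

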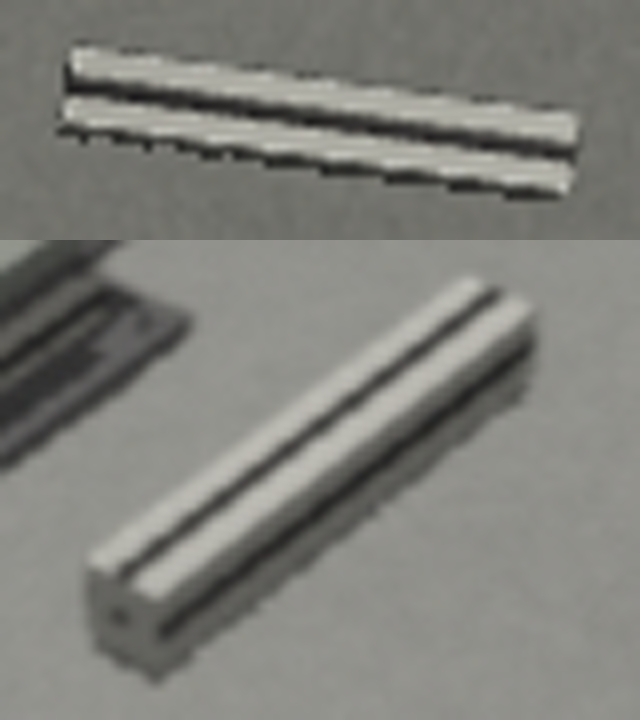

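```bash
cat > fit.py <<'E'
from h import *; import pickle
from scipy.optimize import least_squares
a,b=pickle.load(open('cams.pkl','rb'))
th=np.radians(25)
S25=np.array([[np.cos(th),0,-np.sin(th)],[0,1,0],[np.sin(th),0,np.cos(th)]])
def mk(c,s,ox,oy,d,dx=0,dy=0): return [(c,((u-dx+.5)/s-.5+ox,(v-dy+.5)/s-.5+oy),m) for (u,v),m in d.items()]
def fit(name,o,tilt,z,x0):
    Q=S25 if tilt else np.eye(3)
    for nm,sel in(('all',o),('top',[k for k in o if k[0] is b]),('side',[k for k in o if k[0] is a])):
      for fz in (1,0):
        if nm!='all' and not fz: continue
        def f(p):
            Rm=R.from_euler('z',p[2]).as_matrix()@Q; t=np.array([p[0],p[1],z if fz else p[3]])
            return np.concatenate([proj(c,t+Rm@(np.array(m)/1000))-px for c,px,m in sel])
        s=least_squares(f,x0[:3] if fz else list(x0)+[z],loss='soft_l1')
        print(name,nm,np.round(s.x*1000,1),'yaw',round(np.degrees(s.x[2]),1),np.round(f(s.x).reshape(-1,2),1).tolist() if nm=='all' and fz else '')
if __name__=='__main__':
    o=mk(b,8,185,140,{(105,65):(60.5,105,30),(668,122):(60.5,-105,30),(637,443):(-60.5,-105,30),(80,385):(-60.5,105,30),(117,80):(56.5,101,30),(655,138):(56.5,-101,30),(627,430):(-56.5,-101,30),(95,375):(-56.5,101,30)})
    o+=mk(a,6,160,180,{(430,43):(60.5,-105,30),(95,246):(56.5,101,30),(285,437):(-56.5,101,30),(605,208):(-56.5,-101,30)})
    fit('tray',o,1,.065,[.61,.06,-.12])
    o=mk(b,7,320,185,{(152,55):(40,52,10),(352,175):(40,-52,10),(268,320):(-40,-52,10),(45,250):(-66,52,42),(215,348):(-66,-34,42)})+mk(a,7,295,170,{(523,165):(-30,52,42),(568,200):(-66,52,42),(733,153):(-66,-34,42),(433,153):(40,52,10),(528,48):(26,15,62)},385)
    fit('bracket',o,0,0,[.49,-.29,-.5])
    o=mk(b,6,120,165,{(75,23):(40,62.5,24),(272,85):(40,-48,24),(225,235):(-40,-48,24),(25,168):(-40,62.5,24)})+mk(a,6,120,280,{(330,178):(40,62.5,24),(437,298):(-40,62.5,24),(590,45):(40,-48,24),(702,152):(-40,-48,24),(453,62):(20,17,68),(500,38):(20,-7,68),(557,92):(-20,-7,68),(505,117):(-20,17,68)},300)
    fit('nest',o,0,0,[.57,.33,-.3])
    o=mk(b,8,215,215,{(72,45):(15,98,30),(580,115):(15,-98,30),(572,190):(-15,-98,30),(62,125):(-15,98,30)})+mk(a,8,250,220,{(90,565):(15,98,30),(155,600):(-15,98,30),(475,275):(15,-98,30),(535,305):(-15,-98,30)},0,240)
    fit('strut',o,0,0,[.42,-.01,-.1])
    print(manip.get_obs()['time'])
E
python3 fit.py
```

```text
tray all [ 608.9   59.2 -123.5] yaw -7.1 [[-1.1, 0.4], [0.2, 0.8], [0.3, 0.4], [0.4, 0.2], [-1.4, 0.0], [0.3, -0.0], [0.3, 0.6], [-0.2, 0.3], [-0.5, -1.9], [-0.7, -0.6], [-0.7, -1.3], [0.1, -0.5]]
tray all [ 609.9   58.6 -124.6   61.3] yaw -7.1 
tray top [ 609.8   59.  -124.8] yaw -7.2 
tray side [ 605.3   62.  -119.8] yaw -6.9 
bracket all [ 480.6 -300.1 -539.2] yaw -30.9 [[-0.2, 0.3], [-0.0, -0.4], [-0.3, 1.0], [-0.1, 0.8], [0.2, 1.0], [-0.7, -0.8], [-0.6, -0.2], [0.4, -1.0], [-0.2, -0.4], [-0.6, -1.2]]
bracket all [ 481.5 -301.8 -544.2   -3.7] yaw -31.2 
bracket top [ 482.3 -300.7 -549.1] yaw -31.5 
bracket side [ 477.8 -296.9 -538.9] yaw -30.9 
nest all [ 568.   333.7 -312.5] yaw -17.9 [[-0.4, 0.5], [-0.5, 0.2], [-0.8, -0.5], [-0.3, 0.5], [0.1, -0.2], [-0.1, 0.2], [0.1, -0.3], [0.2, 0.1], [-1.0, -0.3], [0.8, -1.2], [0.6, -0.9], [-0.5, 0.1]]
nest all [ 569.3  332.9 -312.4   -2.2] yaw -17.9 
nest top [ 568.6  332.2 -318.8] yaw -18.3 
nest side [ 567.6  334.4 -308.1] yaw -17.7 
strut all [ 428.3   -4.7 -147.6] yaw -8.5 [[0.0, 0.5], [0.1, 0.2], [-0.2, 0.6], [-0.1, 0.2], [-0.9, -0.8], [0.4, -0.3], [-1.4, -0.3], [0.2, -0.1]]
strut all [ 428.7   -5.2 -147.7   -1.6] yaw -8.5 
strut top [ 429.5   -4.9 -146.3] yaw -8.4 
strut side [ 426.6   -3.8 -150.8] yaw -8.6 
2.6
```

```bash
cat > go.py <<'E'
from h import *
th=np.radians(25)
S25=np.array([[np.cos(th),0,-np.sin(th)],[0,1,0],[np.sin(th),0,np.cos(th)]])
TRAY=dict(o=np.array([.609,.059,.065]),yaw=-.1235)
try: TRAY.update({k:(np.array(v) if k=='o' else v) for k,v in json.load(open('tray.json')).items()})
except Exception: pass
def SR(): return R.from_euler('z',TRAY['yaw']).as_matrix()@S25
def slope(p): return TRAY['o']+SR()@(np.array(p)/1000)
def toslope(P): return SR().T@(np.array(P)-TRAY['o'])*1000
def tool(zd,yd):
    z=np.array(zd,float);z/=np.linalg.norm(z);y=np.array(yd,float);y-=z*(y@z);y/=np.linalg.norm(y)
    return np.column_stack([np.cross(y,z),y,z])
def down(yang): return tool([0,0,-1],[np.cos(np.radians(yang)),np.sin(np.radians(yang)),0])
def slopetool(y): # y in slope axes
    s=SR(); return tool(-s[:,2],s@np.array(y,float))
def plan(*ts):
    o=manip.get_obs();p=np.array(o['ee_pos']);Q=R.from_quat(o['orientation']).as_matrix()
    for P,T in ts:
        P=p if P is None else P; T=Q if T is None else T
        l=Q.T@(np.array(P)-p)*100; t=R.from_matrix(Q.T@T).as_rotvec()
        print('lin cm',np.round(l,2).tolist(),'turn',np.round(t,3).tolist(),'rows',round(np.linalg.norm(l)/6.25,1),round(np.degrees(np.linalg.norm(t))/10.7,1))
def st():
    o=manip.get_obs();Q=R.from_quat(o['orientation']).as_matrix()
    print('t',round(o['time'],2),'p',np.round(np.array(o['ee_pos'])*1000,1),'slope',np.round(toslope(o['ee_pos']),1),'F',np.round(o['contact_force'],1),'Fs',np.round(SR().T@o['contact_force'],1),'w',round(o['gripper_width'],3),'q',np.round(o['qpos'],2),'toolslope',np.round((SR().T@Q),3).tolist())
E
python3 - <<'E'
from go import *
plan(((.428,-.005,.15),down(171.5)),((.428,-.005,.022),down(171.5)))
E
```

```text
lin cm [-39.85, 46.88, 9.83] turn [0.0, 0.0, -1.061] rows 10.0 5.7
lin cm [-39.85, 46.88, 22.63] turn [0.0, 0.0, -1.061] rows 10.5 5.7
```

```bash
python3 -m crank '{"turn":[[0,0,-0.18],[0,0,-0.36],[0,0,-0.54],[0,0,-0.72],[0,0,-0.9],[0,0,-1.061],[0,0,-1.061],[0,0,-1.061]],"linear":[[-4,4.7,1],[-8,9.4,2],[-12,14.1,3],[-16,18.8,4],[-20,23.5,5],[-24,28.2,6],[-28,32.9,7],[-32,37.6,8]],"grip":[0,0,0,0,0,0,0,0]}' 60
python3 - <<'E'
from go import *
st()
plan(((.428,-.005,.1),down(171.5)),((.428,-.005,.022),down(171.5)))
E
```

```text
time: 3.6
ee_pos: [0.3881, -0.1178, 0.1687]
orientation: [-0.653, 0.757, -0.001, 0.001]
contact_force: [0.9, 0.1, -0.6]
gripper_width: 0.5
t 3.6 p [ 388.1 -117.8  168.7] slope [-135.1 -202.7  177.4] F [ 0.9  0.1 -0.6] Fs [ 0.6  0.2 -0.9] w 0.5 q [ 0.11  0.09 -0.62  0.   -0.86 -0.26] toolslope [[-0.022, -0.907, -0.421], [-1.0, 0.024, 0.0], [0.01, 0.421, -0.907]]
lin cm [-11.75, -2.28, 6.87] turn [-0.002, 0.0, 0.001] rows 2.2 0.0
lin cm [-11.74, -2.26, 14.67] turn [-0.002, 0.0, 0.001] rows 3.0 0.0
```

```bash
python3 -m crank '{"turn":[[0,0,0],[0,0,0],[0,0,0],[0,0,0],[0,0,0],[0,0,0]],"linear":[[-5.5,-1,2],[-10,-2,4],[-11.75,-2.27,6],[-11.75,-2.27,10],[-11.75,-2.27,13],[-11.75,-2.27,14.6]],"grip":[0.3,0.3,0.3,0.3,0.3,0.3]}' 60
python3 - <<'E'
from go import *
st()
E
```

```text
time: 4.35
ee_pos: [0.4268, -0.0069, 0.021]
orientation: [-0.653, 0.757, 0.0, -0.001]
contact_force: [-0.1, 0.1, 0.3]
gripper_width: 0.653
t 4.35 p [426.8  -6.9  21. ] slope [-175.1  -87.8   33.2] F [-0.1  0.1  0.3] Fs [0.1 0.1 0.3] w 0.653 q [ 0.37  0.39 -0.74  0.   -0.45 -0.52] toolslope [[-0.021, -0.905, -0.424], [-1.0, 0.024, -0.001], [0.011, 0.424, -0.906]]
```

```bash
python3 -m crank '{"turn":[[0,0,0],[0,0,0],[0,0,0],[0,0,0],[0,0,0]],"linear":[[0,0,0],[0,0,0],[0,0,0],[0,0,0],[0,0,0]],"grip":[-1,-1,-1,-1,-1]}' 60
python3 - <<'E'
from go import *
st()
E
```

```text
time: 4.97
ee_pos: [0.4273, -0.0069, 0.0227]
orientation: [-0.653, 0.757, -0.0, 0.0]
contact_force: [-0.8, 0.3, 0.9]
gripper_width: 0.338
t 4.97 p [427.3  -6.9  22.7] slope [-174.   -87.7   34.4] F [-0.8  0.3  0.9] Fs [-0.4  0.2  1.2] w 0.338 q [ 0.37  0.39 -0.74  0.   -0.45 -0.52] toolslope [[-0.022, -0.906, -0.422], [-1.0, 0.025, 0.0], [0.01, 0.422, -0.907]]
```

Run:
```python
from go import *
plan(((.43,-.005,.17),None),(slope((-10,-2,85)),slopetool([-1,0,0])),(slope((-10,-2,60)),slopetool([-1,0,0])))
```

```text
lin cm [-0.23, -0.25, -14.73] turn [0.0, 0.0, 0.0] rows 2.4 0.0
lin cm [-8.89, -12.52, -11.5] turn [0.436, -0.005, -0.024] rows 3.1 2.3
lin cm [-8.91, -13.57, -9.24] turn [0.436, -0.005, -0.024] rows 3.0 2.3
```

```bash
python3 -m crank '{"turn":[[0,0,0],[0,0,0],[0,0,0],[0.1,0,0],[0.25,0,-0.012],[0.436,-0.005,-0.024],[0.436,-0.005,-0.024],[0.436,-0.005,-0.024]],"linear":[[0,0,-4],[0,0,-9],[-0.2,-0.2,-14],[-2.5,-3,-14.5],[-5,-7,-14],[-7.5,-11,-12.5],[-8.9,-12.5,-11.5],[-8.9,-12.5,-11.5]],"grip":[-1,-1,-1,-1,-1,-1,-1,-1]}' 60
python3 - <<'E'
from go import *
st()
a=shot('side','s1.png'); b=shot('top','t1.png')
i=b['img'][130:220,175:295,::-1]; j=a['img'][160:290,150:290,::-1]
cv2.imwrite('pics/t1z.png',cv2.resize(i,None,fx=6,fy=6,interpolation=cv2.INTER_CUBIC))
cv2.imwrite('pics/s1z.png',cv2.resize(j,None,fx=4.5,fy=4.5,interpolation=cv2.INTER_CUBIC))
E
```

```text
time: 5.98
ee_pos: [0.5712, 0.0353, 0.1607]
orientation: [-0.638, 0.737, -0.18, 0.131]
contact_force: [1.1, -1.2, -1.0]
gripper_width: 0.338
t 5.97 p [571.2  35.3 160.7] slope [  9.1 -28.2 101.3] F [ 1.1 -1.2 -1. ] Fs [ 0.7 -1.1 -1.5] w 0.338 q [ 0.3   0.22 -0.85  1.11 -0.25 -1.49] toolslope [[-0.011, -1.0, 0.011], [-0.999, 0.011, -0.045], [0.045, -0.012, -0.999]]
```

View pics/t1z.png

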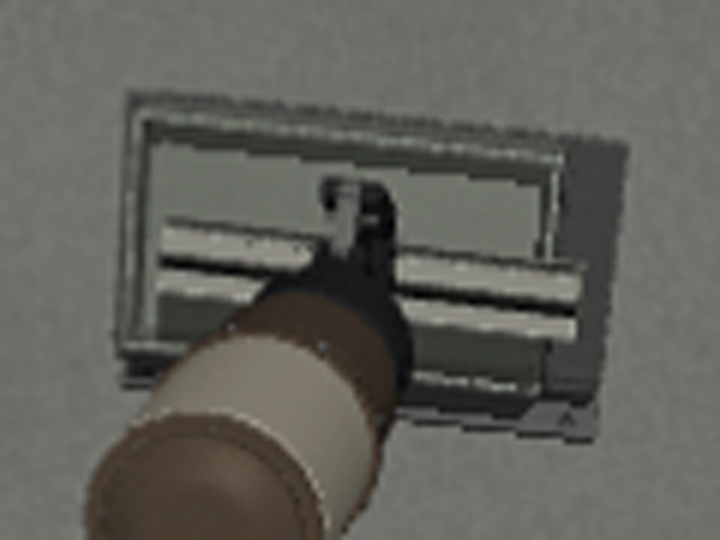

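View pics/s1z.png

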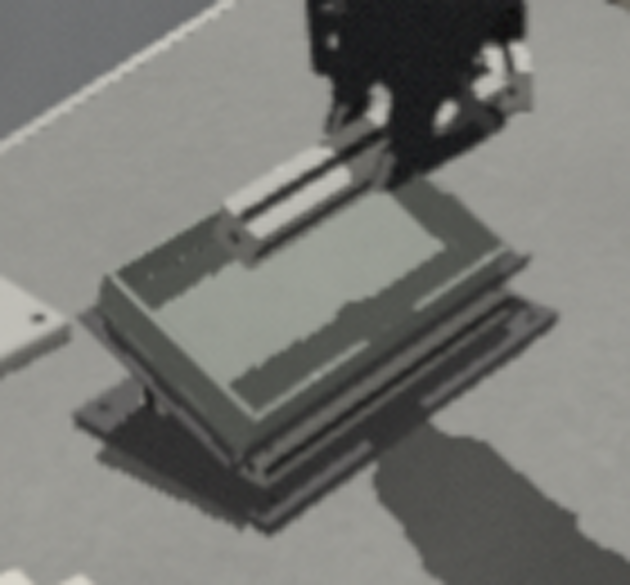

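Run:
```python
from go import *
plan((slope((-10,-2,85)),slopetool([-1,0,0])))
```

```text
lin cm [-2.81, 1.72, 1.35] turn [-0.007, -0.048, -0.007] rows 0.6 0.3
```

```bash
python3 -m crank '{"turn":[[0,-0.024,0],[-0.007,-0.048,-0.007],[-0.007,-0.048,-0.007],[-0.007,-0.048,-0.007]],"linear":[[-1.4,0.8,0.6],[-2.8,1.7,1.35],[-2.8,1.7,1.35],[-2.8,1.7,1.35]],"grip":[-1,-1,-1,-1]}' 60
python3 - <<'E'
from go import *
st()
plan((slope((-10,-2,85)),slopetool([-1,0,0])))
E
```

```text
time: 6.58
ee_pos: [0.5665, 0.0632, 0.143]
orientation: [-0.644, 0.733, -0.163, 0.144]
contact_force: [0.0, 1.2, -1.5]
gripper_width: 0.341
t 6.58 p [566.5  63.2 143. ] slope [-5.7 -1.1 88.7] F [ 0.   1.2 -1.5] Fs [-0.7  1.1 -1.3] w 0.341 q [ 0.25  0.23 -0.89  1.34 -0.16 -1.69] toolslope [[-0.005, -1.0, 0.002], [-1.0, 0.005, -0.001], [0.001, -0.002, -1.0]]
lin cm [0.09, 0.43, 0.37] turn [-0.002, -0.001, -0.005] rows 0.1 0.0
```

```bash
cat > kin.py <<'E'
from go import *
from scipy.optimize import least_squares
D=[([-.9504,.3856,.0067,-.0005,-1.194,-.2586],[.22105,-.58404,.24721],[-1.79838378e-01,9.83695562e-01,0.001066,-.000249]),
([.11,.09,-.62,0,-.86,-.26],[.3881,-.1178,.1687],[-0.653,0.757,-0.001,0.001]),
([.37,.39,-.74,0,-.45,-.52],[.4268,-.0069,.021],[-0.653,0.757,-0.0,0.0]),
([.30,.22,-.85,1.11,-.25,-1.49],[.5712,.0353,.1607],[-0.638,0.737,-0.18,0.131]),
([.25,.23,-.89,1.34,-.16,-1.69],[.5665,.0632,.143],[-0.644,0.733,-0.163,0.144])]
def Ry(t): return R.from_euler('y',t).as_matrix()
def Rz(t): return R.from_euler('z',t).as_matrix()
def Rx(t): return R.from_euler('x',t).as_matrix()
# forearm frame: x along forearm.
def fk(q,k):
    r0,d,h,L1,o,L2,e,Dt=k
    F=Rz(q[0])@Ry(q[1]-q[2])            # x axis along forearm, down by q2-q3
    p=Rz(q[0])@(np.array([r0,d,h])+Ry(q[1]+o)@np.array([0,0,L1]))+F@np.array([L2,0,e])
    W=F@Rx(SG[0]*q[3])@Ry(-q[4])           # tool dir = x of W
    p=p+W[:,0]*Dt
    Q=W@np.array([[0,0,1],[0,-1,0],[1,0,0]]).T if 0 else W
    return p,W
SG=[1]
def fitk():
    best=None
    for s in(1,-1):
        SG[0]=s
        def f(k):
            r=[]
            for i,(q,p,u) in enumerate(D):
                P,W=fk(q,k); z=R.from_quat(u).as_matrix()[:,2]
                r+=list((P-p)*1000); r+=list((W[:,0]-z)*100)
            return np.array(r+list((np.array(k)-K0)*[1,1,1,1,3,1,3,1]*3))
        K0=np.array([0,-.16,.28,.3,0,.35,0,.2])
        S=least_squares(f,K0,loss='soft_l1',f_scale=3)
        if best is None or S.cost<best[0]: best=(S.cost,s,S.x,f(S.x))
    return best
if __name__=='__main__':
    b=fitk(); SG[0]=b[1]; print(b[0],b[1],np.round(b[2],3)); print(np.round(b[3][:30].reshape(-1,6),1))
E
python3 kin.py
```

```text
812.0097320710483 1 [ 0.096 -0.163  0.506  0.547 -0.065  0.373 -0.029  0.614]
[[-3.600e+00 -1.300e+00 -1.300e+00 -1.000e-01 -1.000e-01 -0.000e+00]
 [ 1.600e+00 -3.300e+00  4.700e+00 -2.000e-01  0.000e+00 -0.000e+00]
 [ 3.100e+00 -1.300e+00  3.920e+01 -9.000e-01 -3.000e-01  0.000e+00]
 [-2.790e+01  1.044e+02 -1.010e+01 -1.360e+01  4.190e+01 -2.000e-01]
 [-1.300e+00  1.100e+01 -1.600e+00 -7.500e+00  3.020e+01  1.000e-01]]
```

```bash
cat >> kin.py <<'E'
def fit2():
    rng=np.random.default_rng(0); best=None
    for s in(1,-1):
        SG[0]=s
        def f(k):
            r=[]
            for q,p,u in D:
                P,W=fk(q,k); z=R.from_quat(u).as_matrix()[:,2]; r+=list((P-p)*1000/5); r+=list((W[:,0]-z)*50)
            return np.array(r+list((k-np.array([0,-.16,.28,.3,0,.35,0,.2]))*.5))
        for t in range(30):
            S=least_squares(f,[rng.uniform(-.1,.1),rng.choice([-.16,.16]),rng.uniform(.1,.5),rng.uniform(.2,.5),rng.uniform(-.3,.3),rng.uniform(.2,.5),0,rng.uniform(.1,.4)])
            if best is None or S.cost<best[0]: best=(S.cost,s,S.x,f(S.x))
    return best
if __name__=='__main__':
    b=fit2(); SG[0]=b[1]; print(b[0],b[1],np.round(b[2],3)); print(np.round(b[3][:30].reshape(-1,6),1))
E
python3 kin.py | tail -6
```

```text
545.1281709513297 1 [ 0.014 -0.178  0.414  0.544  0.094  0.362 -0.003  0.523]
[[-3.6 -1.3 -2.  -0.  -0.  -0. ]
 [ 3.  -3.4  3.9 -0.1  0.  -0. ]
 [ 4.6 -1.9  4.7 -0.4 -0.2  0. ]
 [-6.4 13.3 -4.  -6.8 20.9 -0.1]
 [-2.  -4.3 -2.6 -3.7 15.1  0. ]]
```

```bash
sed -i 's/for s in(1,-1):\n        SG/X/' kin.py
python3 - <<'E'
import kin; from kin import *
rng=np.random.default_rng(1)
SG[0]=-1
def f(k):
    r=[]
    for q,p,u in D:
        P,W=fk(q,k); z=R.from_quat(u).as_matrix()[:,2]; r+=list((P-p)*1000/5); r+=list((W[:,0]-z)*50)
    return np.array(r)
best=None
for t in range(60):
    S=least_squares(f,[rng.uniform(-.1,.1),rng.choice([-.16,.16]),rng.uniform(.1,.5),rng.uniform(.2,.5),rng.uniform(-.3,.3),rng.uniform(.2,.5),0,rng.uniform(.1,.4)])
    if best is None or S.cost<best.cost: best=S
print(best.cost,np.round(best.x,3)); print(np.round(best.fun.reshape(-1,6),1))
E
```

```text
554.4789551567939 [ 0.035 -0.109  0.299  0.5    0.143  0.32   0.019  0.397]
[[  6.7   8.2  -2.9   0.   -0.   -0. ]
 [  5.3  10.8   5.1  -0.1   0.   -0. ]
 [  4.3  12.8   6.1  -0.4  -0.2   0. ]
 [ -1.6 -13.4  -4.9  -0.3  -0.2  -0.1]
 [ -2.  -19.4  -3.5   0.1   0.1   0. ]]
```

```bash
cat > kin2.py <<'E'
from go import *
from scipy.optimize import least_squares
import pickle,os
from kin import D,Ry,Rz,Rx
def fk(q,k):
    r0,d,h,L1,o,L2,e,Dt,d2,w=k
    F=Rz(q[0])@Ry(q[1]-q[2]); G=F@Rx(-q[3]); W=G@Ry(-q[4])
    p=Rz(q[0])@(np.array([r0,d,h])+Ry(q[1]+o)@np.array([0,0,L1]))+F@np.array([L2,0,e])+G@np.array([0,d2,0])+W@np.array([Dt,0,w])
    return p,W
def calib():
    rng=np.random.default_rng(1)
    k0=np.array([0,-.1,.3,.4,0,.35,0,.25,0,0])
    def f(k):
        r=[]
        for q,p,u in D:
            P,W=fk(q,k); r+=list((P-p)*1000/5)
        return np.array(r+list((k-k0)*1))
    best=None
    for t in range(60):
        S=least_squares(f,k0+rng.uniform(-.1,.1,10))
        if best is None or S.cost<best.cost: best=S
    return best
if __name__=='__main__':
    o=manip.get_obs(); D.append((list(o['qpos']),list(o['ee_pos']),list(o['orientation'])))
    b=calib(); print(b.cost,np.round(b.x,3)); print(np.round(b.fun[:18].reshape(-1,3)*5,1)); pickle.dump(b.x,open('kin.pkl','wb'))
E
python3 kin2.py
```

```text
0.35513695868113 [-0.014 -0.009  0.191  0.565  0.006  0.418  0.003  0.314 -0.151  0.013]
[[-0.2 -0.2 -0.1]
 [-0.2 -0.5  0.5]
 [-0.4  0.5  0.3]
 [ 0.9  0.9 -2.8]
 [-0.3 -0.9  2. ]
 [-0.3  0.3  0.1]]
```

```bash
cat > ik.py <<'E'
from kin2 import *
k=pickle.load(open('kin.pkl','rb'))
lo=np.array([-3.1,-1.2,-1.05,-3.1,-2.95,-.165]);lo=np.array([-3.1,-1.2,-1.05,-3.1,-2.95]);hi=np.array([3.1,2.05,1.4,2.04,-.162])
def sols(P,z,n=40,seed=0):
    rng=np.random.default_rng(seed); out=[]
    def f(q):
        p,W=fk(q,k); return np.r_[(p-P)*10,(W[:,0]-z)*2]
    for t in range(n):
        S=least_squares(f,rng.uniform(np.maximum(lo,[-1.5,-.5,-1,-3.1,-2]),np.minimum(hi,[1.5,1.5,1,2.04,-.17])),bounds=(lo,hi))
        if S.cost<1e-6 and not any(np.abs(S.x-x).max()<.1 for x in out): out.append(S.x)
    return out
if __name__=='__main__':
    s=SR()
    for nm,p in {'strut place':(-10,0,22),'strut hi':(-10,0,85),'push':(-22,0,30),'push+':(-22,80,30),'push-':(-22,-80,30),'br':(15,58,45),'br hi':(15,58,110),'nest':(15,-45,50),'nest hi':(15,-45,110),'x30':(30,0,22),'x30h':(30,0,85)}.items():
        for tilt in (25,18,10,0):
            z=R.from_euler('z',TRAY['yaw']).as_matrix()@np.array([np.sin(np.radians(tilt)),0,-np.cos(np.radians(tilt))])
            print(nm,tilt,[np.round(q,2).tolist() for q in sols(slope(p),z)])
E
python3 ik.py
```

```text
strut place 25 []
strut place 18 [[0.37, 0.39, -0.74, 0.76, -0.21]]
strut place 10 [[0.42, 0.43, -0.48, 0.18, -0.51]]
strut place 0 [[0.38, 0.5, -0.28, -0.0, -0.79]]
strut hi 25 []
strut hi 18 [[0.46, 0.27, -0.68, 0.46, -0.39]]
strut hi 10 [[0.45, 0.32, -0.48, 0.16, -0.63]]
strut hi 0 [[0.4, 0.39, -0.29, -0.0, -0.89]]
push 25 []
push 18 [[0.37, 0.37, -0.79, 0.82, -0.2]]
push 10 [[0.43, 0.41, -0.52, 0.19, -0.5]]
push 0 [[0.39, 0.48, -0.31, -0.0, -0.78]]
push+ 25 []
push+ 18 [[0.52, 0.41, -0.71, 0.75, -0.27]]
push+ 10 [[0.56, 0.45, -0.46, 0.22, -0.54]]
push+ 0 [[0.51, 0.51, -0.25, -0.0, -0.81]]
push- 25 []
push- 18 []
push- 10 [[0.29, 0.39, -0.54, 0.15, -0.48]]
push- 0 [[0.26, 0.46, -0.35, -0.0, -0.77]]
br 25 [[0.28, 0.36, -0.8, 1.52, -0.17]]
br 18 [[0.5, 0.39, -0.59, 0.51, -0.38]]
br 10 [[0.5, 0.43, -0.38, 0.17, -0.63]]
br 0 [[0.45, 0.5, -0.18, -0.0, -0.9]]
br hi 25 [[0.5, 0.24, -0.75, 0.86, -0.33]]
br hi 18 [[0.56, 0.28, -0.55, 0.39, -0.53]]
br hi 10 [[0.53, 0.33, -0.37, 0.16, -0.74]]
br hi 0 [[0.48, 0.4, -0.18, -0.0, -0.99]]
nest 25 []
nest 18 [[0.34, 0.34, -0.63, 0.43, -0.34]]
nest 10 [[0.33, 0.39, -0.43, 0.14, -0.6]]
nest 0 [[0.3, 0.46, -0.24, -0.0, -0.87]]
nest hi 25 [[0.31, 0.19, -0.81, 0.83, -0.24]]
nest hi 18 [[0.38, 0.23, -0.6, 0.33, -0.49]]
nest hi 10 [[0.36, 0.28, -0.42, 0.12, -0.72]]
nest hi 0 [[0.32, 0.36, -0.24, -0.0, -0.97]]
x30 25 []
x30 18 [[0.39, 0.42, -0.58, 0.49, -0.33]]
x30 10 [[0.39, 0.46, -0.37, 0.15, -0.59]]
x30 0 [[0.35, 0.53, -0.17, -0.0, -0.87]]
x30h 25 [[0.34, 0.27, -0.78, 0.97, -0.23]]
x30h 18 [[0.43, 0.3, -0.55, 0.37, -0.47]]
x30h 10 [[0.41, 0.35, -0.37, 0.14, -0.71]]
x30h 0 [[0.37, 0.43, -0.18, -0.0, -0.97]]
```

```bash
cat >> go.py <<'E'
def ttool(tilt,y): # tool z tilted outward 'tilt' deg in slope yaw plane; y in slope-yaw frame
    Y=R.from_euler('z',TRAY['yaw']).as_matrix(); t=np.radians(tilt)
    return tool(Y@np.array([np.sin(t),0,-np.cos(t)]),Y@np.array(y,float))
E
python3 - <<'E'
from go import *
from ik import sols
T=ttool(14,[-1,0,0])
for p in((-5,-2,80),(-5.7,-2,28)): print([np.round(q,2).tolist() for q in sols(slope(p),T[:,2])])
plan((slope((-5,-2,80)),T))
E
```

```text
[[0.45, 0.31, -0.56, 0.27, -0.51]]
[[0.42, 0.4, -0.58, 0.33, -0.4]]
lin cm [0.09, -0.07, 0.87] turn [-0.194, -0.0, -0.005] rows 0.1 1.0
```

```bash
python3 -m crank '{"turn":[[-0.07,0,0],[-0.13,0,0],[-0.194,0,-0.005],[-0.194,0,-0.005],[-0.194,0,-0.005],[-0.194,0,-0.005],[-0.194,0,-0.005]],"linear":[[0,0,0],[0,0,0],[0.1,-0.1,0.3],[0.1,-0.1,0.9],[0.1,-0.1,0.9],[0.1,-0.1,0.9],[0.1,-0.1,0.9]],"grip":[-1,-1,-1,-1,-1,-1,-1]}' 60
python3 - <<'E'
from go import *
st()
T=ttool(14,[-1,0,0])
plan((slope((-5,-2,80)),T))
a=shot('side','s2.png'); b=shot('top','t2.png')
i=b['img'][130:220,175:295,::-1]; j=a['img'][160:290,150:290,::-1]
cv2.imwrite('pics/t2z.png',cv2.resize(i,None,fx=6,fy=6,interpolation=cv2.INTER_CUBIC))
cv2.imwrite('pics/s2z.png',cv2.resize(j,None,fx=4.5,fy=4.5,interpolation=cv2.INTER_CUBIC))
E
```

```text
time: 7.45
ee_pos: [0.5703, 0.061, 0.1349]
orientation: [-0.658, 0.743, -0.091, 0.08]
contact_force: [0.4, 0.7, -2.9]
gripper_width: 0.336
t 7.45 p [570.3  61.  134.9] slope [-5.5 -2.8 79.7] F [ 0.4  0.7 -2.9] Fs [-1.   0.8 -2.7] w 0.336 q [ 0.45  0.32 -0.54  0.26 -0.53 -0.78] toolslope [[0.002, -0.981, -0.192], [-1.0, -0.001, -0.001], [0.001, 0.192, -0.981]]
lin cm [-0.08, -0.05, -0.04] turn [0.001, -0.001, 0.001] rows 0.0 0.0
```

View pics/t2z.png

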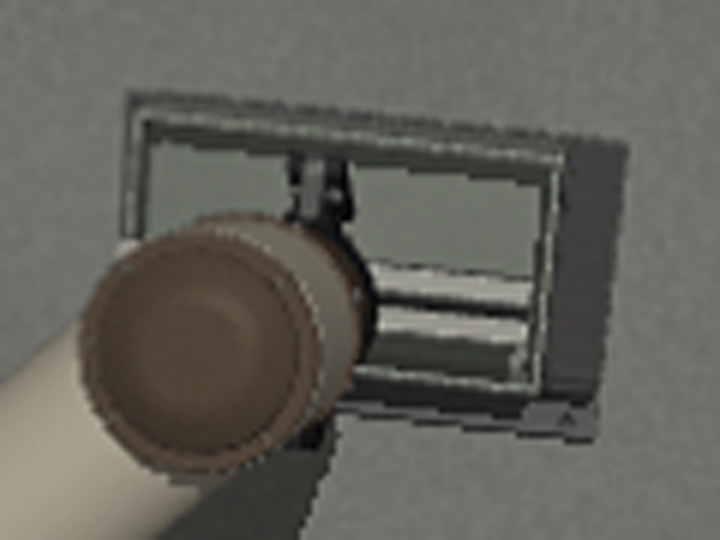

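View pics/s2z.png

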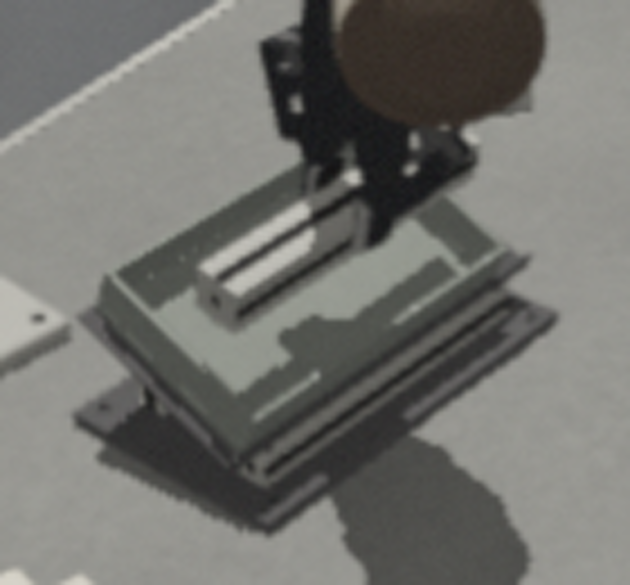

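```bash
cat > endchk.py <<'E'
from go import *; import pickle
a,b=pickle.load(open('cams.pkl','rb'))
def end(c,px,tr,n0,n):
    # plane of strut top: through n0 with normal n ; result in tray frame tr
    o,d=ray(c,px); P=o+d*(((n0-o)@n)/(d@n))
    S=R.from_euler('z',tr[2]).as_matrix()@S25
    return S.T@(P-np.array([tr[0],tr[1],.065]))*1000
E
python3 - <<'E'
from endchk import *
o=manip.get_obs();Q=R.from_quat(o['orientation']).as_matrix();p=o['ee_pos'];n=-Q[:,2];n0=p+n*.0073
for u,v in((530,281),(528,342)): print('top R',np.round(end(b,((u+.5)/6-.5+175,(v+.5)/6-.5+130),(.6098,.059,-.1248),n0,n),1))
for u,v in((197,268),(240,300)): print('side L',np.round(end(a,((u+.5)/4.5-.5+150,(v+.5)/4.5-.5+160),(.6053,.062,-.1198),n0,n),1))
E
```

```text
top R [ 10.4 -97.7  84.3]
top R [-17.7 -99.7  89.7]
side L [11.5 96.4 82.6]
side L [-19.2  96.3  88.6]
```

Run:
```python
from go import *
T=ttool(14,[-1,0,0])
plan((slope((-5.7,-1.6,50)),T),(slope((-5.7,-1.6,31)),T),(slope((-5.7,-1.6,25)),T))
```

```text
lin cm [-0.11, -0.54, 2.92] turn [0.001, -0.001, 0.001] rows 0.5 0.0
lin cm [-0.11, -0.91, 4.78] turn [0.001, -0.001, 0.001] rows 0.8 0.0
lin cm [-0.11, -1.02, 5.37] turn [0.001, -0.001, 0.001] rows 0.9 0.0
```

```bash
python3 -m crank '{"turn":[[0,0,0],[0,0,0],[0,0,0],[0,0,0],[0,0,0]],"linear":[[-0.1,-0.3,1.5],[-0.1,-0.55,2.9],[-0.1,-0.75,3.9],[-0.1,-0.91,4.8],[-0.1,-0.91,4.8]],"grip":[-1,-1,-1,-1,-1]}' 60
python3 - <<'E'
from go import *
st()
E
```

```text
time: 8.18
ee_pos: [0.591, 0.0601, 0.0892]
orientation: [-0.658, 0.744, -0.091, 0.079]
contact_force: [-0.2, -0.9, -2.7]
gripper_width: 0.342
t 8.18 p [591.   60.1  89.2] slope [-6.1 -1.1 29.6] F [-0.2 -0.9 -2.7] Fs [-1.2 -0.9 -2.4] w 0.342 q [ 0.42  0.41 -0.55  0.31 -0.42 -0.82] toolslope [[0.001, -0.981, -0.194], [-1.0, -0.001, -0.001], [0.001, 0.194, -0.981]]
```

```bash
python3 -m crank '{"turn":[[0,0,0],[0,0,0],[0,0,0],[0,0,0]],"linear":[[0,-0.04,0.2],[0,-0.08,0.4],[0,-0.1,0.5],[0,-0.1,0.5]],"grip":[-1,-1,-1,-1]}' 60
python3 - <<'E'
from go import *
st()
E
```

```text
time: 8.68
ee_pos: [0.5933, 0.0602, 0.0859]
orientation: [-0.658, 0.743, -0.091, 0.08]
contact_force: [0.1, -0.1, -2.4]
gripper_width: 0.343
t 8.68 p [593.3  60.2  85.9] slope [-5.4 -0.8 25.5] F [ 0.1 -0.1 -2.4] Fs [-0.9 -0.1 -2.2] w 0.343 q [ 0.42  0.42 -0.55  0.32 -0.41 -0.82] toolslope [[0.001, -0.981, -0.192], [-1.0, -0.001, -0.0], [-0.0, 0.192, -0.981]]
```

```bash
python3 -m crank '{"turn":[[0,0,0],[0,0,0],[0,0,0],[0,0,0]],"linear":[[0,-0.04,0.15],[0,-0.06,0.3],[0,-0.08,0.4],[0,-0.08,0.4]],"grip":[-1,-1,-1,-1]}' 60
python3 - <<'E'
from go import *
st()
E
```

```text
time: 9.18
ee_pos: [0.5938, 0.0601, 0.0853]
orientation: [-0.658, 0.743, -0.092, 0.08]
contact_force: [-18.4, 4.2, 22.1]
gripper_width: 0.336
t 9.18 p [593.8  60.1  85.3] slope [-5.3 -0.7 24.8] F [-18.4   4.2  22.1] Fs [-7.7  1.9 27.9] w 0.336 q [ 0.42  0.42 -0.55  0.32 -0.41 -0.82] toolslope [[0.002, -0.982, -0.191], [-1.0, -0.001, -0.001], [0.001, 0.191, -0.982]]
```

```bash
python3 -m crank '{"turn":[[0,0,0],[0,0,0],[0,0,0],[0,0,0],[0,0,0],[0,0,0],[0,0,0],[0,0,0]],"linear":[[0,0.05,-0.3],[0,0.05,-0.3],[0,0.05,-0.3],[0,0.05,-0.3],[0,0.05,-0.3],[0,0.5,-3],[0,0.9,-5.5],[0,0.9,-5.5]],"grip":[0.05,0.05,0.05,0.05,0.05,0.05,0.05,0.05]}' 60
python3 - <<'E'
from go import *
st()
a=shot('side','s3.png'); b=shot('top','t3.png')
i=b['img'][130:220,175:295,::-1]; j=a['img'][160:290,150:290,::-1]
cv2.imwrite('pics/t3z.png',cv2.resize(i,None,fx=5,fy=5,interpolation=cv2.INTER_CUBIC))
cv2.imwrite('pics/s3z.png',cv2.resize(j,None,fx=4.5,fy=4.5,interpolation=cv2.INTER_CUBIC))
E
```

```text
time: 10.18
ee_pos: [0.574, 0.0632, 0.1351]
orientation: [-0.658, 0.743, -0.092, 0.082]
contact_force: [0.1, 0.8, 0.2]
gripper_width: 0.525
t 10.18 p [574.   63.2 135.1] slope [-2.3 -0.1 78.4] F [0.1 0.8 0.2] Fs [0.1 0.8 0.2] w 0.525 q [ 0.45  0.32 -0.53  0.26 -0.53 -0.78] toolslope [[0.001, -0.982, -0.189], [-1.0, -0.001, 0.002], [-0.002, 0.189, -0.982]]
```

View pics/t3z.png

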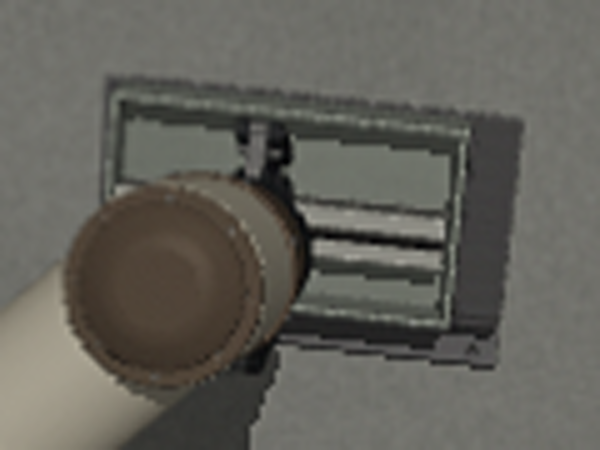

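View pics/s3z.png

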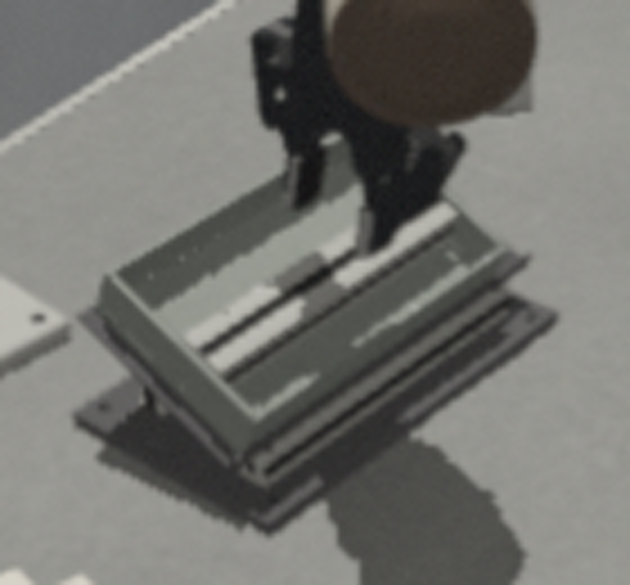

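Run:
```python
from go import *
from ik import sols
T=ttool(10,[-1,0,0])
for p in((34,0,70),(-8,-85,26),(-8,85,26)): print([np.round(q,2).tolist() for q in sols(slope(p),T[:,2])])
plan((slope((34,0,70)),T),(slope((34,0,27)),T))
```

```text
[[0.4, 0.38, -0.36, 0.14, -0.69]]
[[0.27, 0.41, -0.5, 0.14, -0.5]]
[[0.55, 0.46, -0.42, 0.2, -0.56]]
lin cm [-0.08, -3.85, -0.06] turn [-0.068, -0.0, 0.001] rows 0.6 0.4
lin cm [-0.08, -4.68, 4.16] turn [-0.068, -0.0, 0.001] rows 1.0 0.4
```

```bash
python3 -m crank '{"turn":[[-0.04,0,0],[-0.068,0,0],[-0.068,0,0],[-0.068,0,0],[-0.068,0,0],[-0.068,0,0]],"linear":[[-0.1,-2,-0.5],[-0.1,-3.85,0],[-0.1,-3.85,0],[-0.1,-4.25,2],[-0.1,-4.7,4.1],[-0.1,-4.7,4.1]],"grip":[-1,-1,-1,-1,-1,-1]}' 60
python3 - <<'E'
from go import *
st()
T=ttool(10,[-1,0,0])
plan(*[(slope((x,0,26)),T) for x in (20,5,-3,-9,-11)])
E
```

```text
time: 11.02
ee_pos: [0.627, 0.0561, 0.1013]
orientation: [-0.66, 0.746, -0.065, 0.055]
contact_force: [-0.4, -0.0, 0.0]
gripper_width: 0.001
t 11.03 p [627.   56.1 101.3] slope [31.9 -0.7 25.2] F [-0.4 -0.   0. ] Fs [-0.4 -0.1  0.2] w 0.001 q [ 0.38  0.46 -0.34  0.15 -0.62 -0.62] toolslope [[0.002, -0.965, -0.263], [-1.0, -0.001, -0.003], [0.003, 0.263, -0.965]]
lin cm [-0.07, 1.17, 0.24] turn [0.005, -0.003, 0.001] rows 0.2 0.0
lin cm [-0.07, 2.61, 0.63] turn [0.005, -0.003, 0.001] rows 0.4 0.0
lin cm [-0.07, 3.39, 0.84] turn [0.005, -0.003, 0.001] rows 0.6 0.0
lin cm [-0.08, 3.97, 1.0] turn [0.005, -0.003, 0.001] rows 0.7 0.0
lin cm [-0.08, 4.16, 1.05] turn [0.005, -0.003, 0.001] rows 0.7 0.0
```

```bash
python3 -m crank '{"turn":[[0,0,0],[0,0,0],[0,0,0],[0,0,0],[0,0,0],[0,0,0],[0,0,0]],"linear":[[0,0.8,0.14],[0,1.6,0.36],[0,2.2,0.52],[0,2.7,0.66],[0,3.2,0.79],[0,3.6,0.9],[0,3.7,0.93]],"grip":[-1,-1,-1,-1,-1,-1,-1]}' 60
python3 - <<'E'
from go import *
st()
E
```

```text
time: 11.9
ee_pos: [0.5936, 0.0611, 0.0891]
orientation: [-0.66, 0.746, -0.066, 0.058]
contact_force: [-0.0, -0.2, 1.3]
gripper_width: -0.004
t 11.9 p [593.6  61.1  89.1] slope [-3.9  0.2 28.4] F [-0.  -0.2  1.3] Fs [ 0.5 -0.2  1.2] w -0.004 q [ 0.41  0.43 -0.45  0.17 -0.55 -0.68] toolslope [[0.001, -0.966, -0.259], [-1.0, -0.001, -0.001], [0.0, 0.259, -0.966]]
```

```bash
python3 -m crank '{"turn":[[0,0,0],[0,0,0],[0,0,0],[0,0,0],[0,0,0]],"linear":[[0,0.2,0.1],[0,0.4,0.2],[0,0.6,0.25],[0,0.7,0.3],[0,0.7,0.3]],"grip":[-1,-1,-1,-1,-1]}' 60
python3 - <<'E'
from go import *
st()
E
```

```text
time: 12.52
ee_pos: [0.5873, 0.0618, 0.0849]
orientation: [-0.66, 0.746, -0.066, 0.058]
contact_force: [-0.1, 0.6, -0.6]
gripper_width: -0.003
t 12.53 p [587.3  61.8  84.9] slope [-11.4   0.1  27.2] F [-0.1  0.6 -0.6] Fs [-0.4  0.5 -0.5] w -0.003 q [ 0.42  0.43 -0.47  0.18 -0.53 -0.69] toolslope [[0.001, -0.966, -0.259], [-1.0, -0.001, -0.001], [0.0, 0.259, -0.966]]
```

```bash
python3 -m crank '{"turn":[[0,0,0],[0,0,0],[0,0,0],[0,0,0],[0,0,0]],"linear":[[0,0.2,0.08],[0,0.4,0.16],[0,0.6,0.2],[0,0.6,0.2],[0,0.6,0.2]],"grip":[-1,-1,-1,-1,-1]}' 60
python3 - <<'E'
from go import *
st()
a=shot('side','s4.png'); b=shot('top','t4.png')
i=b['img'][130:220,175:295,::-1]; j=a['img'][160:290,150:290,::-1]
cv2.imwrite('pics/t4z.png',cv2.resize(i,None,fx=5,fy=5,interpolation=cv2.INTER_CUBIC))
cv2.imwrite('pics/s4z.png',cv2.resize(j,None,fx=4.5,fy=4.5,interpolation=cv2.INTER_CUBIC))
E
```

```text
time: 13.15
ee_pos: [0.5864, 0.0625, 0.0847]
orientation: [-0.66, 0.745, -0.068, 0.062]
contact_force: [9.6, -8.6, 3.0]
gripper_width: -0.002
t 13.15 p [586.4  62.5  84.7] slope [-12.4   0.7  27.5] F [ 9.6 -8.6  3. ] Fs [10.9 -7.3 -1.8] w -0.002 q [ 0.42  0.43 -0.48  0.19 -0.51 -0.7 ] toolslope [[0.001, -0.968, -0.25], [-1.0, -0.002, 0.003], [-0.003, 0.25, -0.968]]
```

View pics/s4z.png

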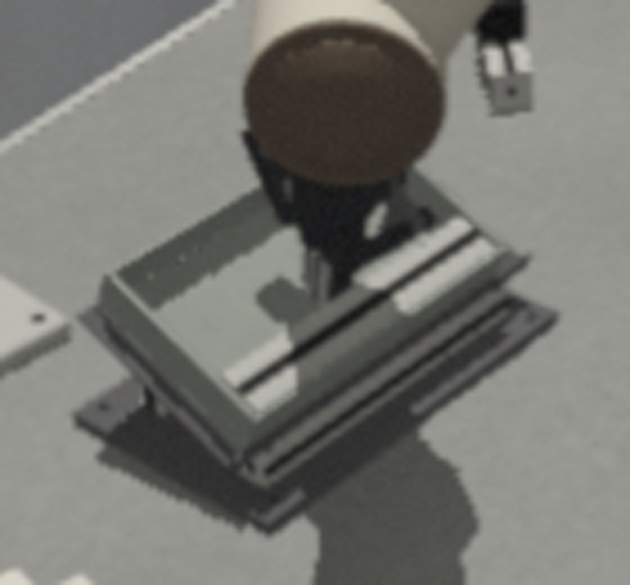

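View pics/t4z.png

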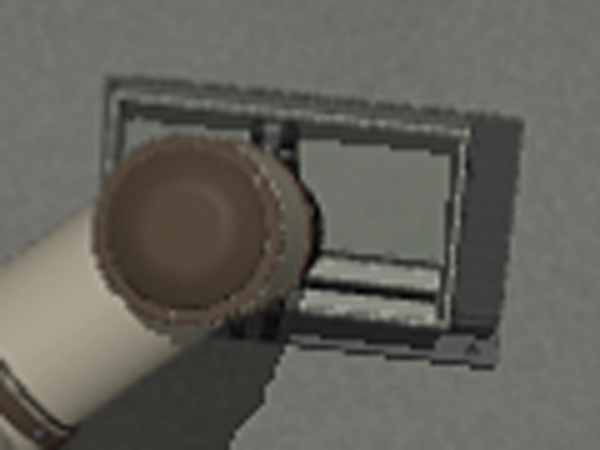

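Run:
```python
from go import *
T=ttool(10,[-1,0,0])
plan(*[(slope(p),T) for p in ((-2,0,27),(-2,75,27),(-10,75,27),(-16,75,27))])
```

```text
lin cm [0.07, -1.01, -0.21] turn [-0.01, 0.003, 0.002] rows 0.2 0.1
lin cm [-7.43, -1.03, -0.2] turn [-0.01, 0.003, 0.002] rows 1.2 0.1
lin cm [-7.43, -0.26, 0.0] turn [-0.01, 0.003, 0.002] rows 1.2 0.1
lin cm [-7.43, 0.33, 0.15] turn [-0.01, 0.003, 0.002] rows 1.2 0.1
```

```bash
python3 -m crank '{"turn":[[-0.01,0,0],[-0.01,0,0],[-0.01,0,0],[-0.01,0,0],[-0.01,0,0],[-0.01,0,0],[-0.01,0,0],[-0.01,0,0]],"linear":[[0,-1,-0.2],[-4,-1,-0.2],[-7.4,-1,-0.2],[-7.4,-0.7,-0.1],[-7.4,-0.3,0],[-7.4,0,0.08],[-7.4,0.3,0.15],[-7.4,0.4,0.18]],"grip":[-1,-1,-1,-1,-1,-1,-1,-1]}' 60
python3 - <<'E'
from go import *
st()
T=ttool(10,[-1,0,0])
plan(*[(slope(p),T) for p in ((-2,75,27),(-2,-75,27),(-10,-75,27),(-16,-75,27))])
E
```

```text
time: 14.25
ee_pos: [0.5958, 0.1372, 0.0849]
orientation: [-0.661, 0.745, -0.066, 0.063]
contact_force: [20.7, -10.7, 5.0]
gripper_width: -0.0
t 14.25 p [595.8 137.2  84.9] slope [-12.2  75.9  27.6] F [ 20.7 -10.7   5. ] Fs [21.9 -8.  -4.7] w -0.0 q [ 0.54  0.46 -0.43  0.2  -0.54 -0.82] toolslope [[0.0, -0.968, -0.251], [-1.0, -0.002, 0.008], [-0.008, 0.251, -0.968]]
lin cm [0.1, -1.0, -0.2] turn [-0.008, 0.008, 0.003] rows 0.2 0.1
lin cm [15.1, -0.97, -0.32] turn [-0.008, 0.008, 0.003] rows 2.4 0.1
lin cm [15.09, -0.19, -0.12] turn [-0.008, 0.008, 0.003] rows 2.4 0.1
lin cm [15.09, 0.39, 0.03] turn [-0.008, 0.008, 0.003] rows 2.4 0.1
```

```bash
python3 -m crank '{"turn":[[-0.008,0,0],[-0.008,0,0],[-0.008,0,0],[-0.008,0,0],[-0.008,0,0],[-0.008,0,0],[-0.008,0,0],[-0.008,0,0]],"linear":[[0,-1,-0.2],[5,-1,-0.25],[10,-1,-0.3],[15.1,-0.97,-0.3],[15.1,-0.6,-0.2],[15.1,-0.2,-0.1],[15.1,0.2,0],[15.1,0.5,0.1]],"grip":[-1,-1,-1,-1,-1,-1,-1,-1]}' 60
python3 - <<'E'
from go import *
st()
T=ttool(10,[-1,0,0])
plan(*[(slope(p),T) for p in ((-2,-75,27),(0,-75,90),(0,0,120))])
E
```

```text
time: 15.25
ee_pos: [0.5758, -0.0141, 0.0849]
orientation: [-0.661, 0.745, -0.067, 0.062]
contact_force: [23.4, -23.4, 7.9]
gripper_width: 0.001
t 15.25 p [575.8 -14.1  84.9] slope [-13.3 -76.7  28.1] F [ 23.4 -23.4   7.9] Fs [ 27.  -20.3  -3.9] w 0.001 q [ 0.29  0.41 -0.5   0.14 -0.5  -0.53] toolslope [[0.003, -0.968, -0.25], [-1.0, -0.005, 0.005], [-0.006, 0.25, -0.968]]
lin cm [-0.16, -1.12, -0.17] turn [-0.009, 0.005, 0.005] rows 0.2 0.1
lin cm [-0.2, 0.26, -6.32] turn [-0.009, 0.005, 0.005] rows 1.0 0.1
lin cm [-7.72, 0.98, -9.19] turn [-0.009, 0.005, 0.005] rows 1.9 0.1
```

```bash
python3 -m crank '{"turn":[[-0.008,0,0],[-0.008,0,0],[-0.008,0,0],[-0.008,0,0],[-0.008,0,0],[-0.008,0,0]],"linear":[[-0.1,-1.1,-0.2],[-0.1,-2,-0.4],[0.4,-2,-0.4],[0.8,-2,-0.4],[1.2,-2,-0.4],[1.2,-2,-0.4]],"grip":[-1,-1,-1,-1,-1,-1]}' 60
python3 - <<'E'
from go import *
json.dump(dict(yaw=-.127),open('tray.json','w'))
st()
E
```

```text
time: 16.0
ee_pos: [0.5813, -0.0274, 0.0846]
orientation: [-0.661, 0.747, -0.056, 0.049]
contact_force: [0.4, 0.8, 0.3]
gripper_width: -0.001
t 16.0 p [581.3 -27.4  84.6] slope [ -6.9 -89.1  24.9] F [0.4 0.8 0.3] Fs [0.4 0.8 0.1] w -0.001 q [ 0.26  0.43 -0.45  0.1  -0.56 -0.47] toolslope [[0.001, -0.959, -0.284], [-1.0, -0.001, -0.001], [0.0, 0.284, -0.959]]
```

```bash
python3 -m crank '{"turn":[[0,0,0],[0,0,0],[0,0,0],[0,0,0]],"linear":[[0.2,0,0],[0.4,0,0],[0.6,0,0],[0.6,0,0]],"grip":[-1,-1,-1,-1]}' 60
python3 - <<'E'
from go import *
st()
E
```

```text
time: 16.5
ee_pos: [0.5816, -0.0286, 0.0849]
orientation: [-0.661, 0.746, -0.055, 0.052]
contact_force: [-4.1, 20.2, 1.0]
gripper_width: 0.002
t 16.5 p [581.6 -28.6  84.9] slope [ -6.2 -90.3  24.8] F [-4.1 20.2  1. ] Fs [-5.5 19.5  3.7] w 0.002 q [ 0.25  0.42 -0.45  0.1  -0.56 -0.45] toolslope [[0.004, -0.96, -0.281], [-1.0, -0.005, 0.005], [-0.007, 0.281, -0.96]]
```

```bash
cat >> go.py <<'E'
def parttool(yaw,back): # tool y = -part y, tool z leaning 'back' deg to part -x, part upright on bench
    Y=R.from_euler('z',yaw).as_matrix(); t=np.radians(back)
    return tool(Y@np.array([-np.sin(t),0,-np.cos(t)]),Y@np.array([0,-1.,0]))
def partpt(o,yaw,p): return np.array(o)+R.from_euler('z',yaw).as_matrix()@(np.array(p)/1000)
E
python3 - <<'E'
from go import *
from ik import sols
T=parttool(-.54,15); g=partpt((.4806,-.3001,0),-.54,(0,9,45))+T[:,2]*.002
print(g)
for d in(0,.1): print([np.round(q,2).tolist() for q in sols(g-T[:,2]*d,T[:,2])])
P=slope((0,-80,110))
plan((P,None),(g-T[:,2]*.09,T))
E
```

```text
[ 0.48478324 -0.29211449  0.04306815]
[[-0.29, 0.63, -0.14, -0.07, -1.06]]
[[-0.3, 0.56, 0.01, -0.06, -1.28]]
lin cm [-1.09, 1.8, -8.34] turn [0.0, 0.0, 0.0] rows 1.4 0.0
lin cm [28.26, 3.56, -5.24] turn [-0.287, -0.315, -1.127] rows 4.6 6.5
```

```bash
python3 -m crank '{"turn":[[0,0,0],[0,0,0],[-0.05,-0.06,-0.2],[-0.1,-0.11,-0.38],[-0.14,-0.16,-0.56],[-0.19,-0.21,-0.75],[-0.24,-0.26,-0.94],[-0.287,-0.315,-1.127]],"linear":[[-0.5,0.5,-4],[-1,1.8,-8.3],[4,2.2,-8],[9,2.5,-7.5],[14,2.8,-7],[19,3,-6.4],[24,3.3,-5.8],[28.2,3.5,-5.2]],"grip":[-0.2,-0.2,0,0,0,0,0,0]}' 100
python3 - <<'E'
from go import *
st()
T=parttool(-.54,15); g=partpt((.4806,-.3001,0),-.54,(0,9,45))+T[:,2]*.002
plan((g-T[:,2]*.06,T),(g,T))
a=shot('side','s5.png'); b=shot('top','t5.png')
i=b['img'][180:250,310:390,::-1]; j=a['img'][140:230,270:360,::-1]
cv2.imwrite('pics/b5.png',np.hstack([cv2.resize(i,(400,350),interpolation=cv2.INTER_CUBIC),cv2.resize(j,(350,350),interpolation=cv2.INTER_CUBIC)]))
E
```

```text
time: 17.5
ee_pos: [0.5041, -0.31, 0.1311]
orientation: [0.919, -0.383, -0.089, -0.036]
contact_force: [0.6, 0.9, 0.3]
gripper_width: 0.498
t 17.5 p [ 504.1 -310.   131.1] slope [ -24.  -379.4   84.2] F [0.6 0.9 0.3] Fs [0.6 1.  0.1] w 0.498 q [-0.32  0.52 -0.06 -0.09 -1.16  1.15] toolslope [[0.62, -0.557, -0.552], [-0.604, -0.789, 0.117], [-0.501, 0.261, -0.825]]
lin cm [-0.53, -0.28, 3.17] turn [-0.055, -0.068, -0.243] rows 0.5 1.4
lin cm [-0.89, 0.09, 9.15] turn [-0.055, -0.068, -0.243] rows 1.5 1.4
```

View pics/b5.png

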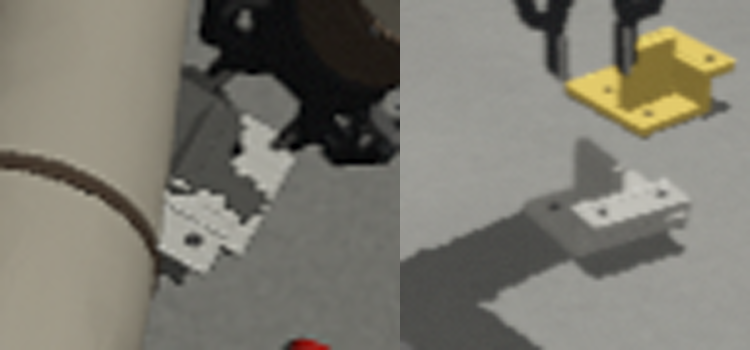

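```bash
python3 -m crank '{"turn":[[-0.03,-0.035,-0.12],[-0.055,-0.068,-0.243],[-0.055,-0.068,-0.243],[-0.055,-0.068,-0.243],[-0.055,-0.068,-0.243],[-0.055,-0.068,-0.243],[-0.055,-0.068,-0.243]],"linear":[[-0.2,-0.1,1],[-0.45,-0.28,2],[-0.55,-0.28,3],[-0.7,-0.1,5.5],[-0.8,0,7.5],[-0.89,0.09,9.1],[-0.89,0.09,9.1]],"grip":[0,0,0,0,0,0,0]}' 100
python3 - <<'E'
from go import *
st()
T=parttool(-.54,15); g=partpt((.4806,-.3001,0),-.54,(0,9,45))+T[:,2]*.002
plan((g,T))
E
```

```text
time: 18.48
ee_pos: [0.4847, -0.2893, 0.0427]
orientation: [0.955, -0.267, -0.126, -0.035]
contact_force: [-0.3, -0.1, 0.1]
gripper_width: 0.505
t 18.48 p [ 484.7 -289.3   42.7] slope [ -81.2 -361.3   13.2] F [-0.3 -0.1  0.1] Fs [-0.2 -0.1  0.2] w 0.505 q [-0.29  0.62 -0.17 -0.08 -1.04  1.36] toolslope [[0.69, -0.368, -0.624], [-0.393, -0.914, 0.104], [-0.608, 0.173, -0.775]]
lin cm [0.14, 0.23, -0.08] turn [0.0, 0.001, -0.006] rows 0.0 0.0
```

```bash
python3 -m crank '{"turn":[[0,0,0],[0,0,0],[0,0,0],[0,0,0],[0,0,0],[0,0,0],[0,0,0]],"linear":[[0.1,0.2,0],[0.1,0.2,0],[0.1,0.2,0],[0.1,0.2,0],[0.1,0.2,0],[0.1,0.2,0],[0.1,0.2,0]],"grip":[0,-1,-1,-1,-1,-1,-1]}' 100
python3 - <<'E'
from go import *
st()
E
```

```text
time: 19.35
ee_pos: [0.4859, -0.2925, 0.0441]
orientation: [0.955, -0.267, -0.124, -0.034]
contact_force: [-0.1, -1.0, 5.1]
gripper_width: 0.129
t 19.35 p [ 485.9 -292.5   44.1] slope [ -79.1 -364.2   13.8] F [-0.1 -1.   5.1] Fs [ 2.2 -1.   4.6] w 0.129 q [-0.29  0.62 -0.16 -0.07 -1.04  1.36] toolslope [[0.693, -0.367, -0.621], [-0.392, -0.914, 0.103], [-0.605, 0.172, -0.777]]
```

Run:
```python
from go import *
from ik import sols
T=ttool(10,[0,-1,0]);
for p in((15.6,53,120),(15.6,53,44)): print([np.round(q,2).tolist() for q in sols(slope(p),T[:,2])])
plan(((.486,-.2925,.13),None),((.49,-.27,.21),None),(slope((15.6,53,120)),T))
```

```text
[[0.53, 0.31, -0.37, 0.15, -0.76]]
[[0.49, 0.43, -0.38, 0.17, -0.62]]
lin cm [-2.19, 0.01, -8.31] turn [0.0, 0.0, 0.0] rows 1.4 0.0
lin cm [-5.03, -2.12, -15.83] turn [0.0, 0.0, 0.0] rows 2.7 0.0
lin cm [-16.23, -39.79, -9.84] turn [-0.017, 0.427, -0.42] rows 7.1 3.2
```

```bash
python3 -m crank '{"turn":[[0,0,0],[0,0,0],[0,0,0],[0,0.05,-0.05],[0,0.12,-0.12],[0,0.2,-0.2],[0,0.28,-0.28],[-0.01,0.36,-0.36]],"linear":[[-1,0,-3],[-2.2,0,-8],[-4,-2,-13],[-6,-6,-15.5],[-8.3,-11.5,-15],[-10.3,-17,-14],[-12,-22.5,-13],[-13.5,-28,-12]],"grip":[-1,-1,-1,-1,-1,-1,-1,-1]}' 100
python3 - <<'E'
from go import *
st()
T=ttool(10,[0,-1,0]);
plan((slope((15.6,53,115)),T))
E
```

```text
time: 20.35
ee_pos: [0.5443, 0.001, 0.1923]
orientation: [0.994, -0.093, 0.054, -0.003]
contact_force: [1.3, -0.2, -4.6]
gripper_width: 0.13
t 20.35 p [544.3   1.  192.3] slope [  2.2 -65.7 139.4] F [ 1.3 -0.2 -4.6] Fs [-0.7 -0.  -4.7] w 0.13 q [ 0.32  0.25 -0.36  0.05 -0.86  1.04] toolslope [[0.944, -0.06, -0.323], [-0.06, -0.998, 0.011], [-0.323, 0.009, -0.946]]
lin cm [1.34, -11.95, 2.0] turn [-0.009, 0.068, -0.06] rows 2.0 0.5
```

```bash
python3 -m crank '{"turn":[[0,0.03,-0.03],[-0.009,0.068,-0.06],[-0.009,0.068,-0.06],[-0.009,0.068,-0.06],[-0.009,0.068,-0.06]],"linear":[[0.4,-4,0.2],[0.8,-8,0.5],[1.34,-11.9,1],[1.34,-11.9,2],[1.34,-11.9,2]],"grip":[-1,-1,-1,-1,-1]}' 100
python3 - <<'E'
from go import *
st()
T=ttool(10,[0,-1,0]);
plan((slope((15.6,53,100)),T))
a=shot('side','s6.png'); b=shot('top','t6.png')
i=b['img'][110:220,165:295,::-1]; j=a['img'][140:290,140:290,::-1]
cv2.imwrite('pics/b6t.png',cv2.resize(i,None,fx=6,fy=5.4,interpolation=cv2.INTER_CUBIC))
cv2.imwrite('pics/b6s.png',cv2.resize(j,None,fx=4,fy=4,interpolation=cv2.INTER_CUBIC))
E
```

```text
time: 20.98
ee_pos: [0.5806, 0.1125, 0.1743]
orientation: [0.994, -0.064, 0.084, 0.007]
contact_force: [0.6, 0.3, -3.9]
gripper_width: 0.129
t 20.98 p [580.6 112.5 174.3] slope [ 14.5  49.5 113.8] F [ 0.6  0.3 -3.9] Fs [-1.1  0.3 -3.8] w 0.129 q [ 0.51  0.32 -0.35  0.15 -0.77  0.83] toolslope [[0.964, -0.001, -0.264], [-0.002, -1.0, -0.004], [-0.264, 0.004, -0.964]]
lin cm [0.47, -0.36, 1.31] turn [0.004, 0.006, -0.002] rows 0.2 0.0
```

View pics/b6t.png

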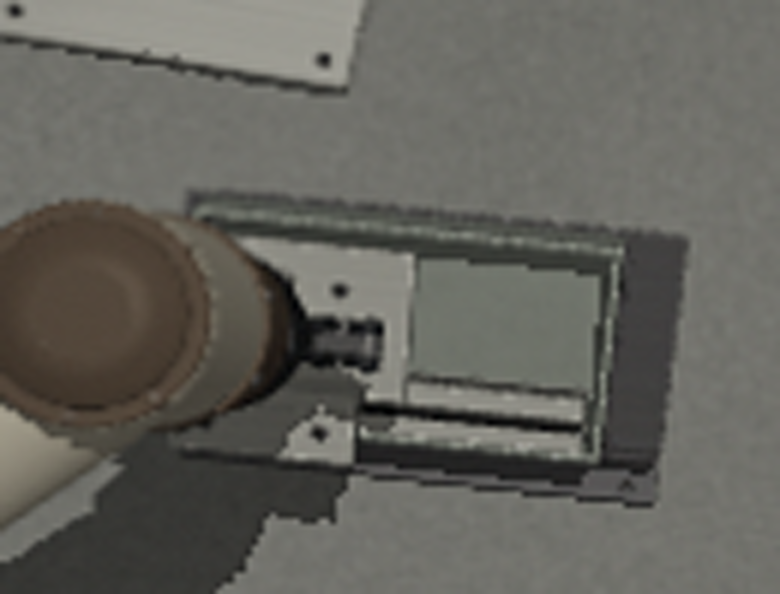

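View pics/b6s.png

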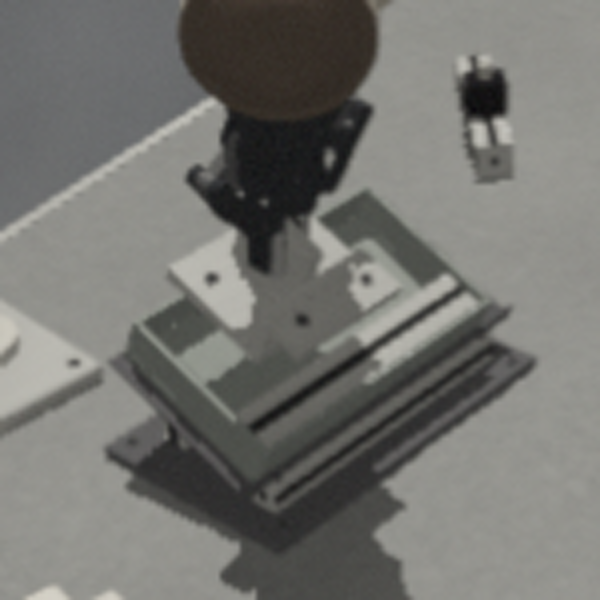

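Run:
```python
from endchk import *
n=SR()[:,2]; n0=slope((15,0,113.8-44.1+10)); n1=slope((15,0,113.8-44.1+42))
px=lambda u,v:((u+.5)/6-.5+165,(v+.5)/5.4-.5+110)
tr=(.6098,.059,-.1265)
print(end(b,px(415,255),tr,n0,n),'want x 54.5-.., y -7..'); print(end(b,px(408,403),tr,n0,n)); print(end(b,px(354,464),tr,n1,n),'flange corner')
print([ (x) for x in (14.5-.6+40,14.5-.6-40,14.5-.6-66, 49.5-9-52,49.5-9-34)])
q=lambda u,v:((u+.5)/4-.5+140,(v+.5)/4-.5+140)
ts=(.6053,.062,-.125)
print(end(a,q(168,268),ts,n0,n),'side foot (40,52)')
```

```text
[ 56.36092644 -11.23437761  80.03774472] want x 54.5-.., y -7..
[-23.10798196 -13.57275976  80.03824265]
[-49.3117611    5.47984637 112.03421863] flange corner
[53.9, -26.1, -52.1, -11.5, 6.5]
[57.02872348 90.59885607 77.91172752] side foot (40,52)
```

Run:
```python
from go import *
T=ttool(10,[0,-1,0]);
plan(*[(slope((13.8,50,z)),T) for z in (80,70,65,60,44)])
```

```text
lin cm [0.65, -0.07, 3.46] turn [0.002, 0.002, -0.003] rows 0.6 0.0
lin cm [0.91, -0.07, 4.42] turn [0.002, 0.002, -0.003] rows 0.7 0.0
lin cm [1.04, -0.07, 4.91] turn [0.002, 0.002, -0.003] rows 0.8 0.0
lin cm [1.17, -0.07, 5.39] turn [0.002, 0.002, -0.003] rows 0.9 0.0
lin cm [1.59, -0.08, 6.93] turn [0.002, 0.002, -0.003] rows 1.1 0.0
```

```bash
python3 -m crank '{"turn":[[0,0,0],[0,0,0],[0,0,0],[0,0,0],[0,0,0]],"linear":[[0.3,-0.07,1.7],[0.65,-0.07,3.46],[0.78,-0.07,3.94],[0.91,-0.07,4.42],[0.91,-0.07,4.42]],"grip":[-1,-1,-1,-1,-1]}' 100
python3 - <<'E'
from go import *
st()
T=ttool(10,[0,-1,0]);
plan(*[(slope((13.8,50,z)),T) for z in (66,60,44)])
E
```

```text
time: 21.7
ee_pos: [0.5995, 0.1119, 0.1351]
orientation: [0.994, -0.064, 0.087, 0.006]
contact_force: [0.3, 0.3, -3.2]
gripper_width: 0.127
t 21.7 p [599.5 111.9 135.1] slope [15.  51.2 70.3] F [ 0.3  0.3 -3.2] Fs [-1.1  0.3 -3. ] w 0.127 q [ 0.5   0.39 -0.36  0.16 -0.68  0.83] toolslope [[0.966, -0.002, -0.259], [-0.002, -1.0, -0.001], [-0.259, 0.002, -0.966]]
lin cm [-0.01, 0.12, 0.45] turn [0.001, -0.0, -0.002] rows 0.1 0.0
lin cm [0.15, 0.12, 1.03] turn [0.001, -0.0, -0.002] rows 0.2 0.0
lin cm [0.56, 0.12, 2.57] turn [0.001, -0.0, -0.002] rows 0.4 0.0
```

```bash
python3 -m crank '{"turn":[[0,0,0],[0,0,0],[0,0,0],[0,0,0]],"linear":[[0,0.1,0.45],[0.15,0.1,1],[0.15,0.1,1],[0.15,0.1,1]],"grip":[-1,-1,-1,-1]}' 100
python3 - <<'E'
from go import *
st()
E
```

```text
time: 22.2
ee_pos: [0.6025, 0.1106, 0.1258]
orientation: [0.994, -0.064, 0.087, 0.006]
contact_force: [-0.0, 0.2, -4.2]
gripper_width: 0.129
t 22.2 p [602.5 110.6 125.8] slope [14.  50.4 60.6] F [-0.   0.2 -4.2] Fs [-1.8  0.1 -3.8] w 0.129 q [ 0.49  0.41 -0.37  0.17 -0.66  0.83] toolslope [[0.966, -0.001, -0.258], [-0.002, -1.0, -0.001], [-0.258, 0.001, -0.966]]
```

```bash
python3 -m crank '{"turn":[[0,0,0],[0,0,0],[0,0,0],[0,0,0],[0,0,0]],"linear":[[0.12,0,0.45],[0.24,0,0.9],[0.34,0,1.25],[0.34,0,1.25],[0.34,0,1.25]],"grip":[-1,-1,-1,-1,-1]}' 100
python3 - <<'E'
from go import *
st()
E
```

```text
time: 22.82
ee_pos: [0.608, 0.1098, 0.1141]
orientation: [0.994, -0.064, 0.087, 0.006]
contact_force: [-0.5, -0.2, -3.7]
gripper_width: 0.124
t 22.82 p [608.  109.8 114.1] slope [14.  50.3 47.6] F [-0.5 -0.2 -3.7] Fs [-2.  -0.3 -3.1] w 0.124 q [ 0.48  0.43 -0.37  0.17 -0.64  0.83] toolslope [[0.966, -0.002, -0.258], [-0.002, -1.0, -0.001], [-0.258, 0.001, -0.966]]
```

```bash
python3 -m crank '{"turn":[[0,0,0],[0,0,0],[0,0,0],[0,0,0],[0,0,0]],"linear":[[0.06,0,0.2],[0.11,0,0.4],[0.13,0,0.48],[0.13,0,0.48],[0.13,0,0.48]],"grip":[-1,-1,-1,-1,-1]}' 100
python3 - <<'E'
from go import *
st()
E
```

```text
time: 23.45
ee_pos: [0.6095, 0.1097, 0.1109]
orientation: [0.994, -0.064, 0.087, 0.006]
contact_force: [-6.7, 1.1, 4.8]
gripper_width: 0.128
t 23.45 p [609.5 109.7 110.9] slope [14.  50.3 44. ] F [-6.7  1.1  4.8] Fs [-4.1  0.2  7.2] w 0.128 q [ 0.48  0.44 -0.37  0.17 -0.63  0.83] toolslope [[0.966, -0.001, -0.258], [-0.002, -1.0, -0.001], [-0.258, 0.001, -0.966]]
```

```bash
python3 -m crank '{"turn":[[0,0,0],[0,0,0],[0,0,0],[0,0,0],[0,0,0],[0,0,0]],"linear":[[0,-0.2,0],[0,-0.4,0],[0,-0.6,0],[0,-0.8,0],[0,-0.95,0],[0,-0.95,0]],"grip":[-1,-1,-1,-1,-1,-1]}' 100
python3 - <<'E'
from go import *
st()
E
```

```text
time: 24.2
ee_pos: [0.6101, 0.1172, 0.1108]
orientation: [0.994, -0.065, 0.086, 0.007]
contact_force: [-5.9, -4.7, 5.6]
gripper_width: 0.127
t 24.2 p [610.1 117.2 110.8] slope [13.7 57.9 44.1] F [-5.9 -4.7  5.6] Fs [-2.4 -5.4  7.3] w 0.127 q [ 0.49  0.44 -0.36  0.18 -0.64  0.81] toolslope [[0.966, -0.002, -0.26], [-0.003, -1.0, -0.004], [-0.26, 0.004, -0.966]]
```

```bash
python3 -m crank '{"turn":[[0,0,0],[0,0,0],[0,0,0],[0,0,0]],"linear":[[0,-0.1,0],[0,-0.2,0],[0,-0.2,0],[0,-0.2,0]],"grip":[-1,-1,-1,-1]}' 100
python3 - <<'E'
from go import *
st()
E
```

```text
time: 24.7
ee_pos: [0.6101, 0.1175, 0.1109]
orientation: [0.994, -0.065, 0.086, 0.008]
contact_force: [-5.4, -9.4, 7.9]
gripper_width: 0.127
t 24.7 p [610.1 117.5 110.9] slope [13.7 58.2 44.2] F [-5.4 -9.4  7.9] Fs [ -0.5 -10.    8.9] w 0.127 q [ 0.5   0.44 -0.36  0.18 -0.64  0.81] toolslope [[0.965, -0.001, -0.261], [-0.003, -1.0, -0.006], [-0.261, 0.007, -0.965]]
```

```bash
python3 -m crank '{"turn":[[0,0,0],[0,0,0],[0,0,0],[0,0,0],[0,0,0],[0,0,0],[0,0,0],[0,0,0]],"linear":[[0,0.1,0],[0,0.2,-0.2],[0,0.2,-0.2],[0,0.2,-0.2],[0,0.2,-0.2],[0,0.2,-3],[0,0.2,-7],[0,0.2,-10]],"grip":[-0.95,-0.2,-0.2,-0.2,-0.2,-0.2,-0.2,-0.2]}' 60
python3 - <<'E'
from go import *
st()
a=shot('side','s7.png'); b=shot('top','t7.png')
i=b['img'][130:220,175:295,::-1]; j=a['img'][160:290,150:290,::-1]
cv2.imwrite('pics/t7z.png',cv2.resize(i,None,fx=5,fy=5,interpolation=cv2.INTER_CUBIC))
cv2.imwrite('pics/s7z.png',cv2.resize(j,None,fx=4.5,fy=4.5,interpolation=cv2.INTER_CUBIC))
E
```

```text
time: 25.7
ee_pos: [0.5942, 0.1217, 0.2096]
orientation: [0.994, -0.064, 0.088, 0.006]
contact_force: [0.6, -0.2, 0.5]
gripper_width: 0.396
t 25.7 p [594.2 121.7 209.6] slope [ 40.6  60.3 140.6] F [ 0.6 -0.2  0.5] Fs [ 0.8 -0.1  0.2] w 0.396 q [ 0.52  0.31 -0.27  0.14 -0.85  0.84] toolslope [[0.966, -0.001, -0.257], [-0.001, -1.0, -0.0], [-0.257, 0.0, -0.966]]
```

View pics/s7z.png

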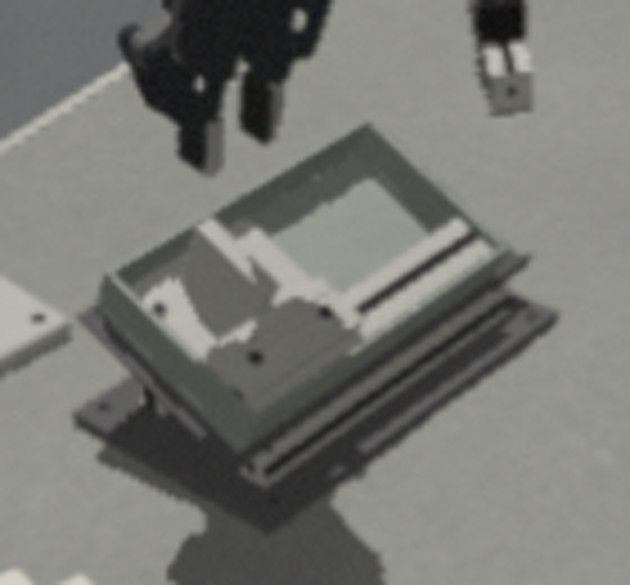

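View pics/t7z.png

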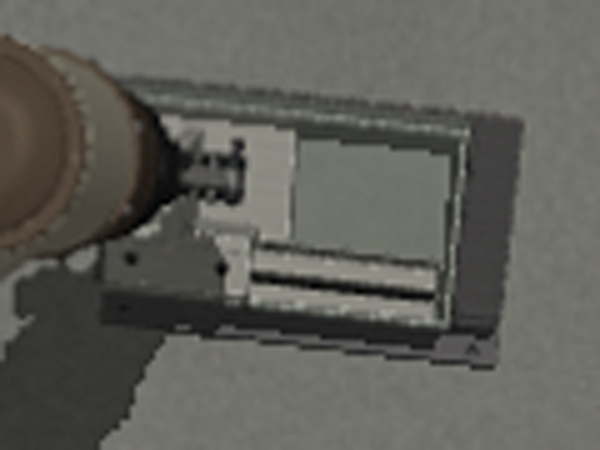

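Run:
```python
from go import *
from ik import sols
T=parttool(-.3125,15); g=partpt((.568,.3337,0),-.3125,(0,5,50))+T[:,2]*.002
print(g)
for d in(0,.1): print([np.round(q,2).tolist() for q in sols(g-T[:,2]*d,T[:,2])])
plan((g-T[:,2]*.1,T))
```

```text
[0.56904462 0.33861698 0.04806815]
[[0.67, 0.72, 0.12, -0.24, -1.14]]
[[0.64, 0.65, 0.26, -0.22, -1.34]]
lin cm [-4.04, -20.61, 6.22] turn [0.004, -0.442, 0.186] rows 3.5 2.6
```

```bash
python3 -m crank '{"turn":[[0,-0.1,0.04],[0,-0.2,0.08],[0,-0.3,0.12],[0,-0.4,0.17],[0.004,-0.442,0.186],[0.004,-0.442,0.186],[0.004,-0.442,0.186]],"linear":[[-0.5,-4,-1],[-1,-9,-0.5],[-2,-14,1],[-3,-18.5,3.5],[-4,-20.6,5.5],[-4,-20.6,6.2],[-4,-20.6,6.2]],"grip":[0.3,0.3,0.3,0.3,0.3,0.3,0.3]}' 60
python3 - <<'E'
from go import *
st()
T=parttool(-.3125,15); g=partpt((.568,.3337,0),-.3125,(0,5,50))+T[:,2]*.002
plan((g-T[:,2]*.05,T),(g,T))
E
```

```text
time: 26.68
ee_pos: [0.5919, 0.3284, 0.1389]
orientation: [0.979, -0.155, -0.133, -0.017]
contact_force: [0.1, -0.3, 0.9]
gripper_width: 0.652
t 26.68 p [591.9 328.4 138.9] slope [-15.  265.   88.5] F [ 0.1 -0.3  0.9] Fs [ 0.5 -0.3  0.7] w 0.652 q [ 0.65  0.65  0.24 -0.22 -1.33  0.68] toolslope [[0.747, -0.165, -0.645], [-0.181, -0.983, 0.042], [-0.64, 0.085, -0.763]]
lin cm [-0.03, -0.3, 4.42] turn [0.007, 0.006, -0.003] rows 0.7 0.1
lin cm [-0.0, -0.34, 9.42] turn [0.007, 0.006, -0.003] rows 1.5 0.1
```

```bash
python3 -m crank '{"turn":[[0.007,0.006,0],[0.007,0.006,0],[0.007,0.006,0],[0.007,0.006,0],[0.007,0.006,0],[0.007,0.006,0]],"linear":[[0,-0.3,2],[0,-0.3,4.4],[0,-0.34,7],[0,-0.34,9.3],[0,-0.34,9.4],[0,-0.34,9.4]],"grip":[0.3,0.3,0.3,0.3,0.3,0.3]}' 60
python3 - <<'E'
from go import *
st()
T=parttool(-.3125,15); g=partpt((.568,.3337,0),-.3125,(0,5,50))+T[:,2]*.002
plan((g,T))
E
```

```text
time: 27.42
ee_pos: [0.5705, 0.3395, 0.0512]
orientation: [0.979, -0.155, -0.127, -0.022]
contact_force: [1.0, -0.4, 0.3]
gripper_width: 0.646
t 27.43 p [570.5 339.5  51.2] slope [-72.7 273.4  18.6] F [ 1.  -0.4  0.3] Fs [ 1.1 -0.3 -0.2] w 0.646 q [ 0.68  0.71  0.11 -0.24 -1.13  0.7 ] toolslope [[0.752, -0.171, -0.636], [-0.18, -0.982, 0.052], [-0.634, 0.076, -0.77]]
lin cm [-0.02, 0.13, 0.33] turn [-0.004, -0.003, -0.002] rows 0.1 0.0
```

```bash
python3 -m crank '{"turn":[[0,0,0],[0,0,0],[0,0,0],[0,0,0],[0,0,0],[0,0,0]],"linear":[[0,0.1,0.2],[0,0.1,0.2],[0,0.1,0.2],[0,0.1,0.2],[0,0.1,0.2],[0,0.1,0.2]],"grip":[-1,-1,-1,-1,-1,-1]}' 80
python3 - <<'E'
from go import *
st()
o=manip.get_obs(); d=np.array(o['ee_pos'])-[.568,.3337,0]
print(R.from_euler('z',-.3125).as_matrix().T@d*1000)
plan(((.57,.34,.13),None),((.575,.30,.21),None),(slope((14,-48,125)),ttool(10,[0,-1,0])))
E
```

```text
time: 28.18
ee_pos: [0.5692, 0.3391, 0.0483]
orientation: [0.979, -0.155, -0.128, -0.022]
contact_force: [0.5, 0.1, 5.6]
gripper_width: 0.267
t 28.18 p [569.2 339.1  48.3] slope [-75.  272.8  16.6] F [0.5 0.1 5.6] Fs [2.8 0.1 4.8] w 0.267 q [ 0.68  0.71  0.11 -0.24 -1.13  0.7 ] toolslope [[0.752, -0.17, -0.637], [-0.18, -0.982, 0.051], [-0.635, 0.077, -0.769]]
[-0.51979811  5.50239278 48.34365677]
lin cm [-2.06, -0.13, -7.9] turn [0.0, 0.0, 0.0] rows 1.3 0.0
lin cm [-2.46, 3.49, -16.08] turn [0.0, 0.0, 0.0] rows 2.7 0.0
lin cm [5.58, 30.83, -15.63] turn [-0.011, 0.433, -0.189] rows 5.6 2.5
```

Run:
```python
from go import *
T=ttool(10,[0,-1,0])
plan(((.57,.34,.15),None),((.575,.30,.225),None),(slope((14,58,150)),T),(slope((14,-48,145)),T))
```

```text
lin cm [-2.57, -0.14, -9.84] turn [0.0, 0.0, 0.0] rows 1.6 0.0
lin cm [-2.85, 3.49, -17.53] turn [0.0, 0.0, 0.0] rows 2.9 0.0
lin cm [2.08, 20.61, -17.02] turn [-0.011, 0.433, -0.189] rows 4.3 2.5
lin cm [4.31, 30.98, -17.17] turn [-0.011, 0.433, -0.189] rows 5.7 2.5
```

```bash
python3 -m crank '{"turn":[[0,0,0],[0,0,0],[0,0,0],[0,0.1,-0.04],[0,0.22,-0.1],[0,0.33,-0.15],[-0.011,0.433,-0.189],[-0.011,0.433,-0.189]],"linear":[[-1.2,0,-4.5],[-2.6,0,-10],[-2.8,1.5,-15],[-2.5,5,-17.5],[-1.5,10,-18.5],[0.5,15.5,-18],[2.1,20.6,-17.5],[3.2,26,-17.3]],"grip":[-1,-1,-1,-1,-1,-1,-1,-1]}' 80
python3 - <<'E'
from go import *
st()
plan((slope((14,-48,115)),ttool(10,[0,-1,0])),(slope((14,-48,105)),ttool(10,[0,-1,0])))
E
```

```text
time: 29.18
ee_pos: [0.5556, 0.0656, 0.2026]
orientation: [0.995, -0.063, 0.083, 0.007]
contact_force: [0.7, -0.8, -3.4]
gripper_width: 0.267
t 29.18 p [555.6  65.6 202.6] slope [  9.3  -0.2 147.4] F [ 0.7 -0.8 -3.4] Fs [-0.7 -0.7 -3.4] w 0.267 q [ 0.45  0.24 -0.38  0.13 -0.81  0.91] toolslope [[0.964, 0.003, -0.266], [0.002, -1.0, -0.004], [-0.267, 0.003, -0.964]]
lin cm [1.31, 4.77, 3.02] turn [0.004, 0.008, 0.002] rows 0.9 0.0
lin cm [1.57, 4.77, 3.98] turn [0.004, 0.008, 0.002] rows 1.0 0.0
```

```bash
python3 -m crank '{"turn":[[0,0,0],[0.004,0.008,0.002],[0.004,0.008,0.002],[0.004,0.008,0.002],[0.004,0.008,0.002]],"linear":[[0.3,3,0],[0.8,4.7,1],[1.3,4.7,3],[1.4,4.7,3.5],[1.4,4.7,3.5]],"grip":[-1,-1,-1,-1,-1]}' 80
python3 - <<'E'
from go import *
st()
a=shot('side','s8.png'); b=shot('top','t8.png')
i=b['img'][110:220,165:295,::-1]; j=a['img'][140:290,140:290,::-1]
cv2.imwrite('pics/b8t.png',cv2.resize(i,None,fx=6,fy=5.4,interpolation=cv2.INTER_CUBIC))
cv2.imwrite('pics/b8s.png',cv2.resize(j,None,fx=4,fy=4,interpolation=cv2.INTER_CUBIC))
E
```

```text
time: 29.8
ee_pos: [0.5733, 0.0191, 0.1726]
orientation: [0.994, -0.064, 0.089, 0.004]
contact_force: [0.5, -0.5, -2.5]
gripper_width: 0.27
t 29.8 p [573.3  19.1 172.6] slope [ 17.9 -44.1 110.3] F [ 0.5 -0.5 -2.5] Fs [-0.6 -0.4 -2.5] w 0.27 q [ 0.35  0.29 -0.4   0.12 -0.73  1.  ] toolslope [[0.967, -0.002, -0.255], [-0.002, -1.0, 0.002], [-0.255, -0.002, -0.967]]
```

View pics/b8t.png

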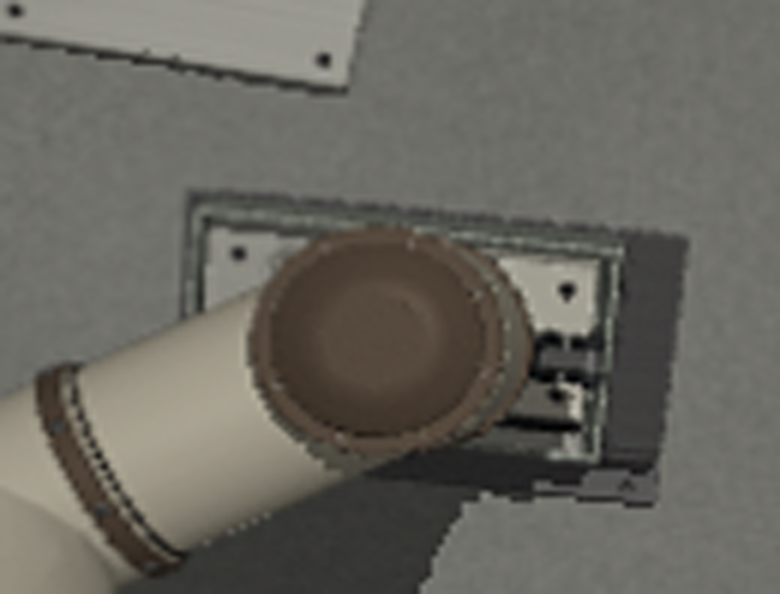

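View pics/b8s.png

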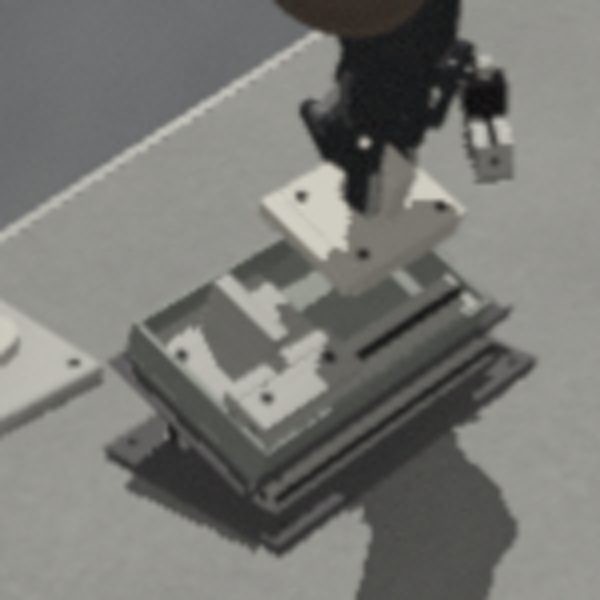

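Run:
```python
from endchk import *
n=SR()[:,2]; n0=slope((15,0,110.3-48.3+24))
px=lambda u,v:((u+.5)/6-.5+165,(v+.5)/5.4-.5+110)
q=lambda u,v:((u+.5)/4-.5+140,(v+.5)/4-.5+140)
tr=(.6098,.059,-.1265);ts=(.6053,.062,-.125)
print('top (40,-48)',end(b,px(604,258),tr,n0,n)); print('side (40,62.5)',end(a,q(262,205),ts,n0,n),'(-40,-48)',end(a,q(466,212),ts,n0,n))
x0,y0=17.9+.5,-44.1-5; print('reckoned',x0+40,y0-48,x0+40,y0+62.5,x0-40)
plan(*[(slope((14.2,-46.8,z)),ttool(10,[0,-1,0])) for z in(90,78,70,60,48)])
```

```text
top (40,-48) [ 65.85686049 -99.16765952  86.35632551]
side (40,62.5) [58.75894642 12.39711862 84.27782739] (-40,-48) [-18.65702799 -97.65722129  84.37090861]
reckoned 58.4 -97.1 58.4 13.399999999999999 -21.6
lin cm [0.09, 0.3, 2.17] turn [-0.003, -0.006, -0.001] rows 0.4 0.0
lin cm [0.4, 0.31, 3.33] turn [-0.003, -0.006, -0.001] rows 0.5 0.0
lin cm [0.6, 0.31, 4.11] turn [-0.003, -0.006, -0.001] rows 0.7 0.0
lin cm [0.85, 0.31, 5.08] turn [-0.003, -0.006, -0.001] rows 0.8 0.0
lin cm [1.15, 0.32, 6.24] turn [-0.003, -0.006, -0.001] rows 1.0 0.0
```

```bash
python3 -m crank '{"turn":[[0,-0.006,0],[0,-0.006,0],[0,-0.006,0],[0,-0.006,0],[0,-0.006,0]],"linear":[[0.02,0.3,1],[0.04,0.3,2.17],[0.2,0.31,2.8],[0.35,0.31,3.33],[0.35,0.31,3.33]],"grip":[-1,-1,-1,-1,-1]}' 80
python3 - <<'E'
from go import *
st()
plan(*[(slope((13.9,-46.8,z)),ttool(10,[0,-1,0])) for z in(72,66,60,48)])
E
```

```text
time: 30.52
ee_pos: [0.5824, 0.0145, 0.141]
orientation: [0.994, -0.064, 0.087, 0.004]
contact_force: [-0.6, 0.2, -3.3]
gripper_width: 0.273
t 30.52 p [582.4  14.5 141. ] slope [ 13.3 -47.5  77.6] F [-0.6  0.2 -3.3] Fs [-1.9  0.2 -2.7] w 0.273 q [ 0.34  0.34 -0.41  0.12 -0.66  1.01] toolslope [[0.966, -0.003, -0.259], [-0.002, -1.0, 0.003], [-0.259, -0.002, -0.966]]
lin cm [0.2, -0.07, 0.53] turn [-0.003, 0.001, -0.002] rows 0.1 0.0
lin cm [0.35, -0.07, 1.11] turn [-0.003, 0.001, -0.002] rows 0.2 0.0
lin cm [0.51, -0.06, 1.69] turn [-0.003, 0.001, -0.002] rows 0.3 0.0
lin cm [0.82, -0.06, 2.84] turn [-0.003, 0.001, -0.002] rows 0.5 0.0
```

```bash
python3 -m crank '{"turn":[[0,0,0],[0,0,0],[0,0,0],[0,0,0],[0,0,0]],"linear":[[0.1,-0.07,0.4],[0.2,-0.07,0.7],[0.33,-0.07,1.1],[0.38,-0.07,1.3],[0.38,-0.07,1.3]],"grip":[-1,-1,-1,-1,-1]}' 80
python3 - <<'E'
from go import *
st()
E
```

```text
time: 31.15
ee_pos: [0.5885, 0.0145, 0.1292]
orientation: [0.994, -0.064, 0.087, 0.004]
contact_force: [0.8, 0.1, -3.1]
gripper_width: 0.277
t 31.15 p [588.5  14.5 129.2] slope [ 13.8 -46.7  64.4] F [ 0.8  0.1 -3.1] Fs [-0.6  0.2 -3.1] w 0.277 q [ 0.33  0.37 -0.41  0.13 -0.64  1.01] toolslope [[0.966, -0.003, -0.259], [-0.002, -1.0, 0.003], [-0.259, -0.002, -0.966]]
```

```bash
python3 -m crank '{"turn":[[0,0,0],[0,0,0],[0,0,0],[0,0,0],[0,0,0]],"linear":[[0.12,0,0.4],[0.22,0,0.8],[0.31,0,1.15],[0.31,0,1.15],[0.31,0,1.15]],"grip":[-1,-1,-1,-1,-1]}' 80
python3 - <<'E'
from go import *
st()
E
```

```text
time: 31.78
ee_pos: [0.5936, 0.014, 0.1186]
orientation: [0.994, -0.064, 0.087, 0.004]
contact_force: [-0.2, 0.1, -3.1]
gripper_width: 0.274
t 31.77 p [593.6  14.  118.6] slope [ 14.  -46.6  52.7] F [-0.2  0.1 -3.1] Fs [-1.5  0.1 -2.7] w 0.274 q [ 0.33  0.39 -0.41  0.13 -0.62  1.01] toolslope [[0.966, -0.003, -0.259], [-0.002, -1.0, 0.003], [-0.259, -0.002, -0.966]]
```

Bottom about 4.4 mm off the floor, already below the toe's top, without contact. On down.

```bash
python3 -m crank '{"turn":[[0,0,0],[0,0,0],[0,0,0],[0,0,0],[0,0,0]],"linear":[[0.06,0,0.25],[0.12,0,0.45],[0.15,0,0.6],[0.15,0,0.6],[0.15,0,0.6]],"grip":[-1,-1,-1,-1,-1]}' 80
python3 - <<'E'
from go import *
st()
E
```

```text
time: 32.4
ee_pos: [0.5953, 0.0138, 0.1146]
orientation: [0.994, -0.064, 0.087, 0.004]
contact_force: [-8.8, 3.4, 8.6]
gripper_width: 0.269
t 32.4 p [595.3  13.8 114.6] slope [ 13.9 -46.5  48.3] F [-8.8  3.4  8.6] Fs [-4.7  2.2 11.6] w 0.269 q [ 0.33  0.4  -0.41  0.13 -0.61  1.01] toolslope [[0.966, -0.003, -0.259], [-0.002, -1.0, 0.003], [-0.259, -0.002, -0.966]]
```

```bash
python3 -m crank '{"turn":[[0,0,0],[0,0,0],[0,0,0],[0,0,0]],"linear":[[0,0.1,-0.05],[0,0.2,-0.1],[0,0.25,-0.1],[0,0.25,-0.1]],"grip":[-1,-1,-1,-1]}' 80
python3 - <<'E'
from go import *
st()
E
```

```text
time: 32.9
ee_pos: [0.5957, 0.0123, 0.115]
orientation: [0.994, -0.064, 0.088, 0.003]
contact_force: [-5.4, 5.1, 3.6]
gripper_width: 0.274
t 32.9 p [595.7  12.3 115. ] slope [ 14.5 -48.   48.4] F [-5.4  5.1  3.6] Fs [-3.9  4.4  5.8] w 0.274 q [ 0.33  0.39 -0.41  0.13 -0.61  1.02] toolslope [[0.966, -0.002, -0.257], [-0.001, -1.0, 0.004], [-0.257, -0.004, -0.966]]
```

```bash
python3 -m crank '{"turn":[[0,0,0],[0,0,0],[0,0,0],[0,0,0],[0,0,0],[0,0,0],[0,0,0],[0,0,0]],"linear":[[0,-0.1,0],[0,-0.1,-0.05],[0,-0.1,-0.05],[0,-0.1,-0.05],[0,-0.1,-0.05],[0,-0.1,-3],[0,-0.1,-7],[0,-0.1,-12]],"grip":[-0.6,0,0,0,0,0,0,0]}' 60
python3 - <<'E'
from go import *
st()
plan(((.40,-.15,.30),None))
E
```

```text
time: 33.9
ee_pos: [0.5742, 0.0143, 0.2323]
orientation: [0.994, -0.064, 0.086, 0.004]
contact_force: [0.7, -0.8, -0.1]
gripper_width: 0.507
t 33.9 p [574.2  14.3 232.3] slope [ 44.6 -48.7 163.8] F [ 0.7 -0.8 -0.1] Fs [ 0.7 -0.7 -0.5] w 0.507 q [ 0.34  0.23 -0.3   0.1  -0.88  1.04] toolslope [[0.965, -0.003, -0.261], [-0.002, -1.0, 0.002], [-0.261, -0.001, -0.965]]
lin cm [-13.77, 18.52, -9.31] turn [0.0, 0.0, 0.0] rows 4.0 0.0
```

```bash
python3 -m crank '{"turn":[[0,0,0],[0,0,0],[0,0,0],[0,0,0],[0,0,0],[0,0,0],[0,0,0]],"linear":[[-3,4,-4],[-7,8,-8],[-11,12,-9],[-13.8,17,-9.3],[-14,22,-9.3],[-14,27,-9.3],[-14,27,-9.3]],"grip":[0,0,0,0,0,0,0]}' 60
python3 - <<'E'
from go import *
st()
a=shot('side','s9.png'); b=shot('top','t9.png')
i=b['img'][140:215,180:285,::-1]; j=a['img'][160:290,150:290,::-1]
cv2.imwrite('pics/t9z.png',cv2.resize(i,None,fx=7,fy=7,interpolation=cv2.INTER_CUBIC))
cv2.imwrite('pics/s9z.png',cv2.resize(j,None,fx=4.5,fy=4.5,interpolation=cv2.INTER_CUBIC))
cv2.imwrite('pics/b9.png',np.hstack([b['img'][:,:,::-1]]))
E
```

```text
time: 34.78
ee_pos: [0.3866, -0.2364, 0.2984]
orientation: [0.994, -0.067, 0.087, 0.004]
contact_force: [-0.2, 0.3, -0.0]
gripper_width: 0.502
t 34.77 p [ 386.6 -236.4  298.4] slope [ -67.4 -321.2  288.9] F [-0.2  0.3 -0. ] Fs [-0.2  0.2  0.1] w 0.502 q [-0.2  -0.03 -0.39 -0.02 -1.04  1.64] toolslope [[0.966, -0.009, -0.259], [-0.008, -1.0, 0.002], [-0.259, 0.0, -0.966]]
```

View pics/t9z.png

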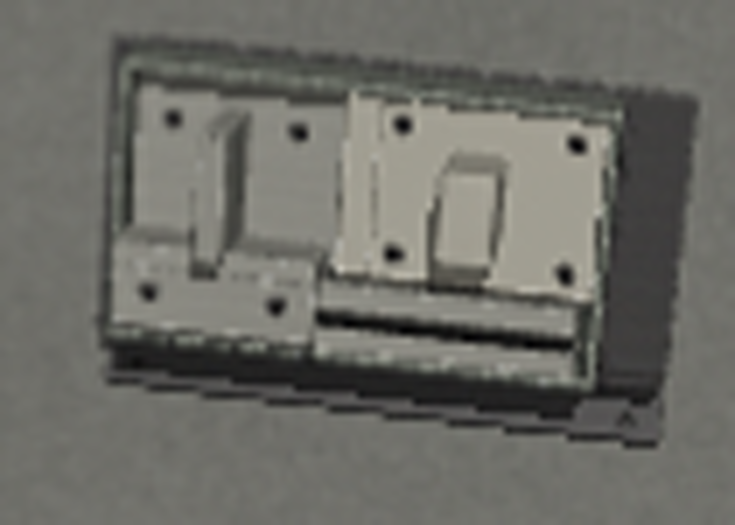

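View pics/s9z.png

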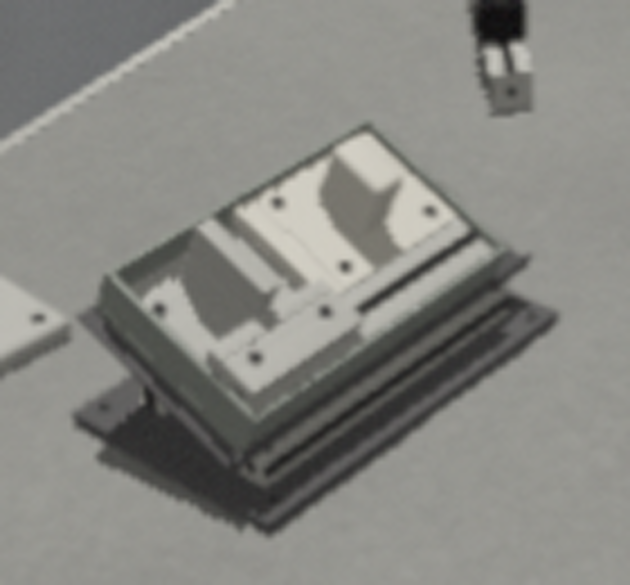

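View pics/b9.png

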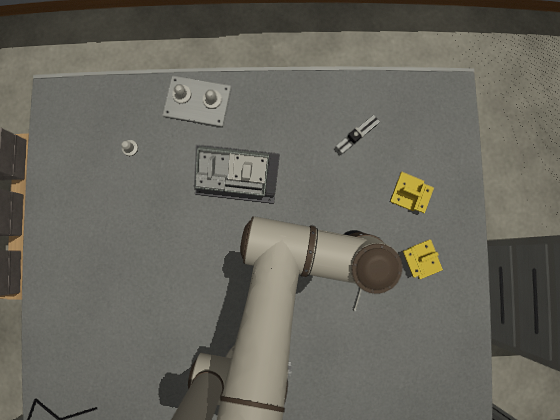

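Run:
```python
from endchk import *
S=R.from_euler('z',-.1265).as_matrix()@S25
for c,f,tr,(ox,oy,w,h,s) in((b,'t9',(.6098,.059,.065),(180,140,105,75,7)),(a,'s9',(.6053,.062,.065),(150,160,140,130,4.5))):
    i=cv2.imread(f'pics/{f}.png')[oy:oy+h,ox:ox+w]; i=cv2.resize(i,None,fx=s,fy=s,interpolation=cv2.INTER_CUBIC)
    def P(p):
        q=proj(c,np.array(tr)+S@(np.array(p)/1000)); return (int((q[0]-ox+.5)*s),int((q[1]-oy+.5)*s))
    def pl(pts,o,col):
        cv2.polylines(i,[np.array([P(np.add(p,o)) for p in pts])],True,col,1)
    B=(15,49,0);N=(15,-53,0)
    pl([(-66,-34,42),(-66,52,42),(-30,52,42),(-30,-34,42)],B,(0,0,255)); pl([(26,3,62),(-30,3,62),(-30,15,62),(26,15,62)],B,(0,0,255)); pl([(40,-52,10),(40,52,10)],B,(0,0,255))
    pl([(40,-48,24),(40,62.5,24),(-40,62.5,24),(-40,-48,24)],N,(0,255,0)); pl([(20,-7,68),(20,17,68),(-20,17,68),(-20,-7,68)],N,(0,255,0))
    pl([(-56.5,-98,30),(-26.5,-98,30),(-26.5,98,30),(-56.5,98,30)],(0,0,0),(255,0,0))
    cv2.imwrite(f'pics/{f}o.png',i)
```

```text
(no output)
```

View pics/t9o.png

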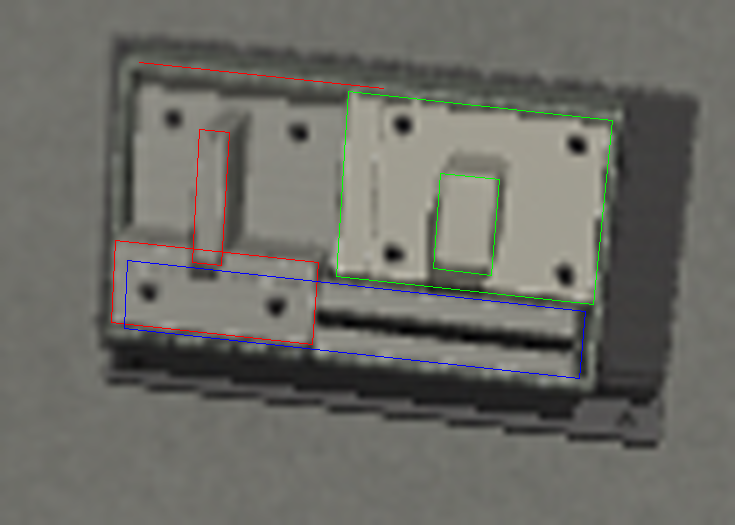

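View pics/s9o.png

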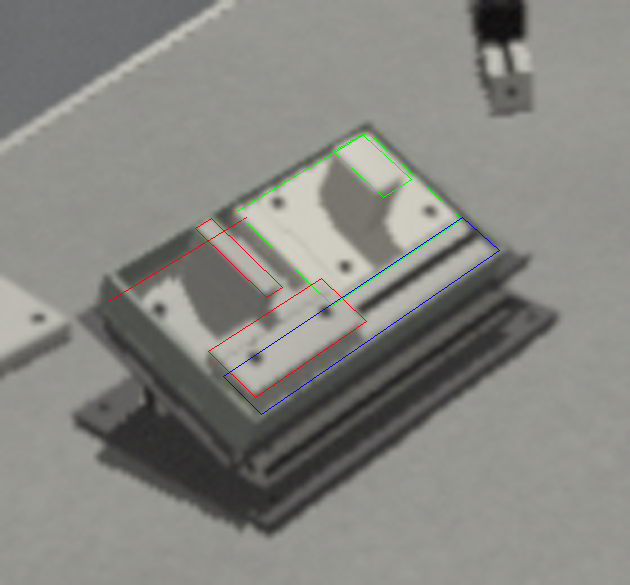

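Run:
```python
from h import *
print(manip.close_job())
```

```text
the job is handed in; nothing more can be done
None
```

The changeover set is packed in the tray and the job is handed in, at about 35 s of the 72 s. All three parts read as home. The hand-in reports no verdict.

- **Strut:** I placed it in the tray and pushed it to the lower wall at the middle and both ends. The pusher stopped at slope x of about -12.4, -12.2 and -13.3 mm, with 11 to 27 N on it. I read the 1 mm spread as a small error in my yaw estimate, not a gap.
- **Bracket:** It met the floor at the height expected (44.0 mm against 44.1 mm) and then stopped against the left wall as I shoved it. Its flange is over the strut.
- **Nest block:** It met the floor at 48.3 mm, as expected. I then moved it to the right wall, with its step over the bracket's toe.

**Last pictures:** From both cameras, the parts' outlines drawn at their home poses line up to about a pixel (2 to 3 mm). The bracket foot's rear edge is hidden in the upper wall's shadow, so the pictures could not confirm it.

**Other checks:**
- The arm could not take the full 25° tilt over the tray. I held the bracket and nest with the tool tilted 10°, and dropped the strut's lower edge a few millimetres from 14°.
- The two cameras disagreed by 3 to 5 mm in world x. One camera put the bracket 2 to 3 mm farther upslope than my own reckoning before it went in. Bracket and nest both slid in without touching a side, but their exact slope-x position within the 1.5 mm play was not felt.
- I did not touch the other things on the bench. In the last top picture they stand where they were, except the screwdriver, which the arm partly hides.

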